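Hang the sampler bay's guard door on its lift-off hinges

ROBOT

A 6-joint arm with a two-finger parallel gripper is mounted at the origin on the work surface. World frame = base frame: x ahead of the robot, y to its left, z up, the work surface at z = 0. Lengths are in m, angles in rad, forces in N, time in s.
With the tool pointing down it reaches from about 0.35 to 0.8 m from the base axis. Payload 7.3 kg.
Tool frame: the origin (TCP) lies on the centre line of the jaws, within the pads' length; the fingertips stand 17 mm ahead of it and the grasp point (between the pads) lies 2 mm behind it; z points along the fingers, y is the direction in which the jaws open and shut (so a half turn about z gives the same grasp; the last joint's range is limited). The gripper opens to 85 mm and grips with 20 to 120 N. Pads are 22 mm wide; open, the fingers measure 114 mm over their backs; the gripper's body (76 mm by 85 mm) begins 54 mm behind the grasp point. The pads swing forward as they close: fully open they stand 13 mm farther back than shut.
Start: joints at [0.961, 0.342, 1.524, -0, 1.275, -0.146], TCP at [0.235, 0.47, 0.22] pointing down, gripper open.
Joint ranges: [-2.53, 2.53], [-0.77, 2.02], [0.04, 2.7], [-1, 4.14], [0.28, 2.66], [-3.11, 3.11]. Speed limits (rad/s): [2.57, 2.57, 3.14, 3.14, 3.14, 3.14].

INTERFACE

Orientations are given as a unit quaternion [w, x, y, z].
In Python, from cell import robot gives the robot as it stands.
- The arm moves only by the shell command python3 -m inch 'ROWS' [FORCE]. ROWS is JSON, a list of rows, each an object of numbers: "claw": the opening, from 0 (shut) to 1 (fully open); "tx", "ty", "tz": the shift along the world's x, y, z in m; "ax", "ay", "az": the turn, a rotation vector about the world's x, y, z in rad. A call has 1 to 5 rows; each row is the pose to reach, as a shift and turn from the pose commanded when the call began; what a row does not reach only later rows make up. A row lasts 1/12 s, in which the tool goes at most 41.7 mm and 7.16 degrees, less where a joint would pass 70% of its speed; a pose out of reach is approached as far as the arm can. A call with a gripper value outside its range is refused whole. The fingers move at their own pace and stop on an object; FORCE is the grip in N (left out, the last holds). Time passes only in rows, so rows that repeat a pose let the fingers close. It gives the time, the measured TCP pose, the force and the opening at its end, in the units of the state.
- robot.read_state(): the state, without advancing time (a new reading comes with each control period).
- robot.grab_frame(name): name is "side" or "top" or "wrist"; returns the picture (480x640x3 uint8, red, green, blue); there is no depth.
- robot.calibration(name): a dict with "intrinsics" (3x3 intrinsics, pixels), "cam_to_world" (4x4, takes a point from camera to world coordinates). Camera axes: x right, y down, z forward; pixel columns grow to the right and rows downward; lengths in m; the calibration is good to about 2 mm. A picture is of the moment at which its call begins: read the wrist's pose just before it. calibration takes no time and is no camera call; for the wrist camera it gives the pose at the moment of the call.
- robot.sign_off(): hands the job in, once; it reports no verdict.
The state is a dict: "t": time; "joint_pos": joint angles; "qd": joint speeds; "effort": joint torques, N m; "tool_pos": TCP position; "ee_rot": TCP orientation; "ft_force": force on the tool from outside, world axes, zero at the start; "moment": the same for the moment, N m; "finger_gap": opening from 0.0 (shut) to 1.0 (fully open).
Only numpy, scipy, OpenCV 4.12 (cv2) and the standard library are available. Lean on these libraries where they do the work, as an engineer would, in place of code of your own. Each camera call takes 0.05 s, during which the arm holds its last target.

TASK

Take the smoked guard door out of its stand by the blue grip and, with the door standing well open, lower both its hinge knuckles gently together onto the bay's two hinge pins until it is fully down. The pins are never quite where they should be, so feel the knuckles onto the pins rather than forcing them, and do not let the door drop or bang. Then swing the door shut against its bumper and let go, without disturbing the other things on the bench.

Things in the scene. Friction and masses are not known exactly. Their poses are not given: they have to be found in the camera images.
- door: Loose guard door, 0.25 to 0.5 kg: smoked panel in a dark frame, two steel hinge knuckles on one upright edge, blue grip on top. Origin: on the hinge axis at the underside of the lower knuckle. z up the hinge axis, x in the panel from hinge axis to free edge, y across it. Panel x 22 to 148, z -20 to 130, 8 mm thick. Starts upright in the stand's slot, origin 32 mm above the table.
- knuckle_top (a point): On the hinge axis at the underside of the door's upper knuckle (door z 95 mm). Both knuckles are upright tubes, 24 mm outside, bore 10 mm right through, 16 mm tall.
- door_grip (a point): Where to grip the door: in the blue grip, above the centre of mass (within 3 mm), door x 78, z 160 mm. The grip is 44 mm long (door x), 12 mm thick (door y) and stands 46 mm up from the panel's top edge (door z 130 to 176 mm).
- door_edge (a point): Middle of the door's free edge, door x 148, z 55 mm.
- bay: Fixed white sampler bay 200 x 170 x 172 mm, open front; origin at the centre of its underside, z up, front faces its -x (front face at x -100 mm). Two brass hinge pins stand one above the other on steel arms before the front, at its -y side. With the door hung: shut, door x points along bay +y; at 90 degrees open, along bay -x.
- hinge_seat (a point): NOMINAL place of the door's origin when hung: centre of the lower arm's top, 45 mm above the table; same axes as the bay. Both pins sit on adjusting bushes that set them off centre: the real pin axis stands 6 mm from this point, in any horizontal direction, new each time, and no reading shows it. Find it by feel: within 1 to 2 mm a bore meets the tip's bevel and is pushed sideways to the right place; farther off it stands on the tip.
- hinge_seat_top (a point): Nominal centre of the upper arm's top, 140 mm above the table. The two pins share one upright axis: 8 mm diameter, flat tips (6 mm flat, 1 mm bevel), rising 14 mm above arms 22 mm across and 6 mm thick. The lower knuckle must come in sideways from the front between the two arms (door origin 62 to 110 mm above the table), then go down.
- stop (a point): Tip of the round black bumper (12 mm across, soft spring, 8 mm travel, 2.4 N when fully pressed) on the bay's front that the shut door meets near its free edge; same axes as the bay.
- keeper (a point): Outer end, underside (181 mm above the table), of a steel keeper lip on the bay, 24 mm wide (bay y) and 6 mm thick. It ends 6 mm above the top edge of the shut door, so the door can only be hung while open and shuts only when fully down.
- stand: Fixed dark stand 150 x 70 mm with two grey cheeks; the door stands in the 10 mm slot between them, slot floor 12 mm, cheek tops 47 mm above the table. Origin at the centre of its underside, slot along its x.
- solvent: Bystander: amber glass bottle with blue cap, 70 mm across, 160 mm tall.
- capjar: Bystander: clear jar with white lid, 64 mm across, 75 mm tall.
- beaker: Bystander: glass beaker, 66 mm across, 85 mm tall.
- driver: Bystander: green-handled screwdriver lying down; origin under its middle.
- vialrack: Bystander: white vial rack 100 x 60 x 36 mm, blue-capped vials in it.
- vial1: Bystander: amber vial with blue cap, 16 mm across, 44 mm tall.
- vial2: Bystander: clear vial with blue cap, 16 mm across, 44 mm tall.
Not all that is in view belongs to the job. Of the things that look like the door, the larger one is meant.

How it is judged:
By the outcome, as a careful person would: the job done as asked, in the order asked, and still so for the second after the job is handed in, with the robot touching nothing.
It also fails if it takes over 70 s, if anything falls off the work surface, if the arm or the gripper's body presses on something with over 40 N, if the wrist force passes 120 N, or if a joint passes its speed limit or range.

## Working session

There is one attempt and no reset: what is moved stays moved. The work goes in short steps, Python scripts to look and compute and a shell command to move; the robot and the scene stay as the last step left them, time stands still between calls to the robot, and variables do not carry over. Pictures are saved under pics/ and viewed, and the job is handed in when it is done.

```bash
ls; mkdir -p pics; python3 - <<'E'
from cell import robot
import cv2
s=robot.read_state()
print({k:(v if not hasattr(v,'tolist') else v.tolist()) for k,v in s.items()})
for n in ["side","top","wrist"]:
    c=robot.calibration(n); print(n,c)
    cv2.imwrite(f"pics/{n}0.png",robot.grab_frame(n)[:,:,::-1])
E
```

```text
pics
{'t': 0.0, 'joint_pos': [0.9609952806397691, 0.34273138660797714, 1.525066371514108, -7.045753887985666e-06, 1.2754036226347647, -0.14600594721967683], 'qd': [-0.0008785386507130623, 0.0013968638427071438, -0.0009027603363087779, -0.001605189543507355, -0.0006521673911490909, 0.0010627699679742054], 'effort': [-0.0005486110057972837, -43.367464542388916, -24.60115134716034, -2.8421981141946162e-05, 0.007804068736732006, -1.9870298046953394e-05], 'tool_pos': [0.23458422135704451, 0.46917928872212045, 0.21880426250756438], 'ee_rot': [-0.0002936564581384754, 0.22982361703757354, 0.9732319651757121, -0.0007488510351651198], 'ft_force': [0.1808739260303148, -0.3354443641569407, 0.4136750938677204], 'moment': [-0.00036398020110850373, 0.03281904367803074, -0.014285327432279341], 'finger_gap': 1.0071988721509038}
side {'intrinsics': array([[462.87302111,   0.        , 316.19243635],
       [  0.        , 462.87302111, 240.32668511],
       [  0.        ,   0.        ,   1.        ]]), 'cam_to_world': array([[ 0.94223018, -0.24607054,  0.22726984,  0.29896016],
       [-0.33448965, -0.6
[... 333 characters left out ...]
 'cam_to_world': array([[ 0.01223117, -0.98889986,  0.14807929,  0.38804136],
       [-0.99957437, -0.01601458, -0.02438462, -0.07468831],
       [ 0.02648538, -0.14771801, -0.98867483,  1.29167202],
       [ 0.        ,  0.        ,  0.        ,  1.        ]])}
wrist {'intrinsics': array([[402.81850172,   0.        , 324.77952951],
       [  0.        , 402.81850172, 234.93475516],
       [  0.        ,   0.        ,   1.        ]]), 'cam_to_world': array([[ 0.44714972,  0.85126709,  0.27459328,  0.16328028],
       [ 0.89445512, -0.42463714, -0.14011901,  0.50430987],
       [-0.0026762 ,  0.30826554, -0.95129659,  0.37350077],
       [ 0.        ,  0.        ,  0.        ,  1.        ]])}
```

View pics/side0.png

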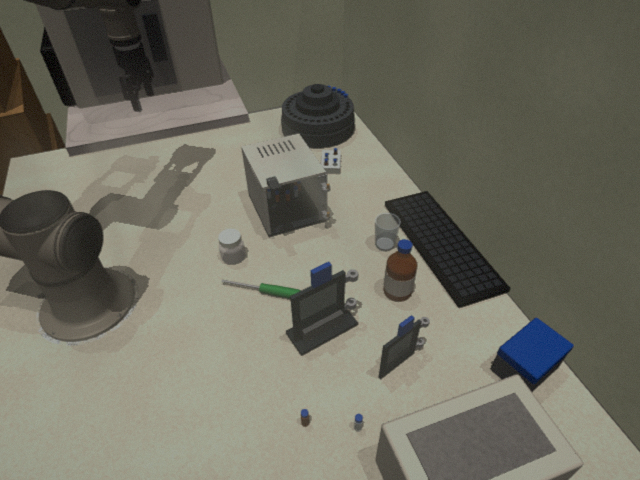

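View pics/top0.png

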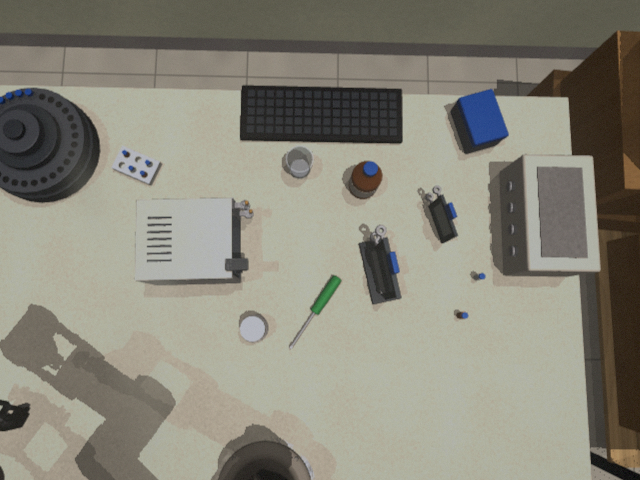

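View pics/wrist0.png

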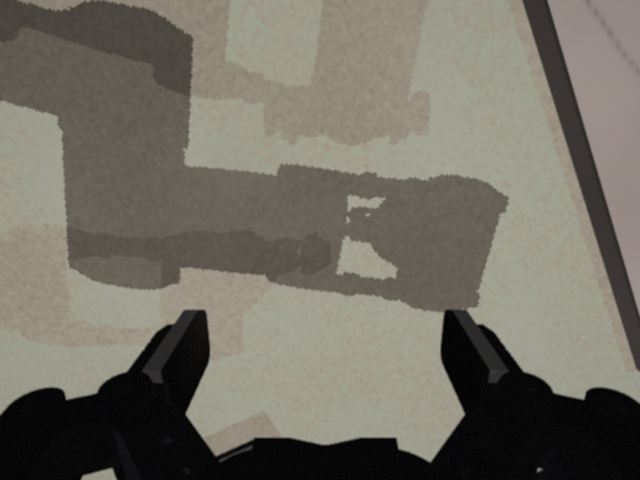

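```bash
cat > h.py <<'E'
import numpy as np, cv2
from cell import robot
def K(n,c=None):
    c=c or robot.calibration(n); return np.array(c['intrinsics']),np.array(c['cam_to_world'])
def ray(n,u,v,z,c=None):
    k,T=K(n,c); d=T[:3,:3]@np.linalg.solve(k,[u,v,1.]); o=T[:3,3]
    return o+d*(z-o[2])/d[2]
def proj(n,P,c=None):
    k,T=K(n,c); P=np.atleast_2d(P); q=(P-T[:3,3])@T[:3,:3]; q=q@k.T; return q[:,:2]/q[:,2:]
def crop(n_img,x0,y0,w,h,s,out):
    im=cv2.imread(n_img) if isinstance(n_img,str) else n_img[:,:,::-1]
    cv2.imwrite(out,cv2.resize(im[y0:y0+h,x0:x0+w],None,fx=s,fy=s,interpolation=cv2.INTER_CUBIC))
E
python3 - <<'E'
from h import *
crop('pics/top0.png',340,170,140,140,5,'pics/topdoor.png')
crop('pics/side0.png',270,240,180,140,4.4,'pics/sidedoor.png')
crop('pics/top0.png',120,180,150,120,5,'pics/topbay.png')
crop('pics/side0.png',230,125,130,115,5,'pics/sidebay.png')
E
```

```text
(no output)
```

View pics/topdoor.png

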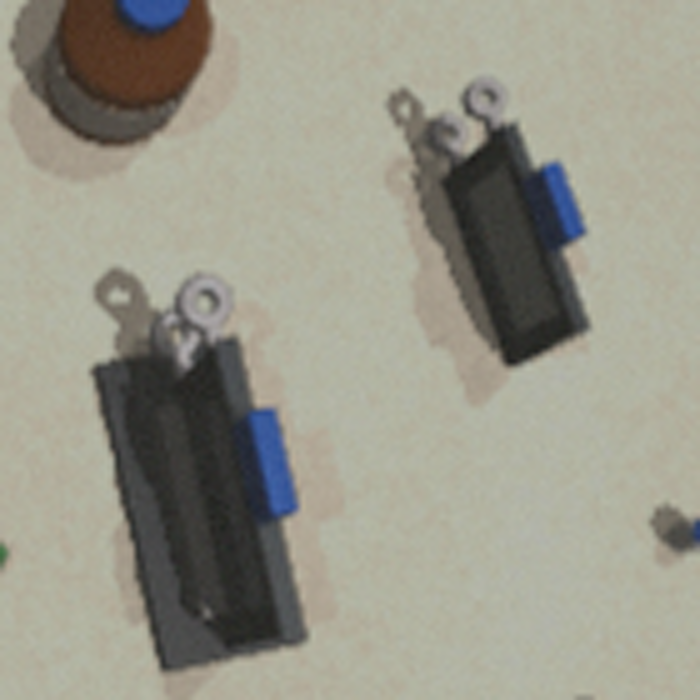

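View pics/sidedoor.png

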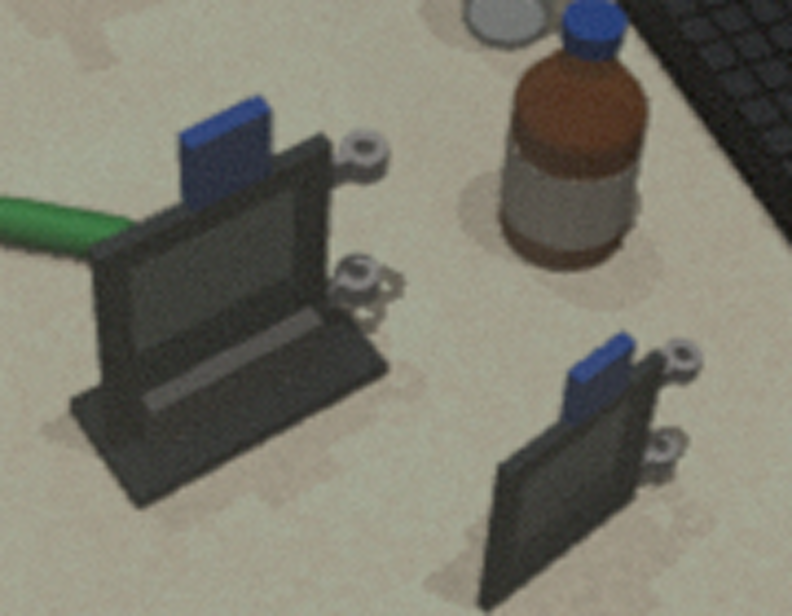

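View pics/topbay.png

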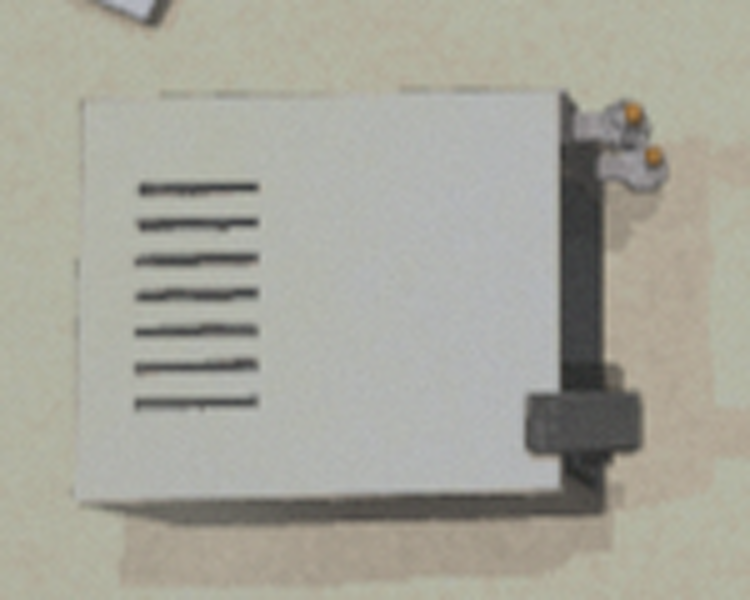

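View pics/sidebay.png

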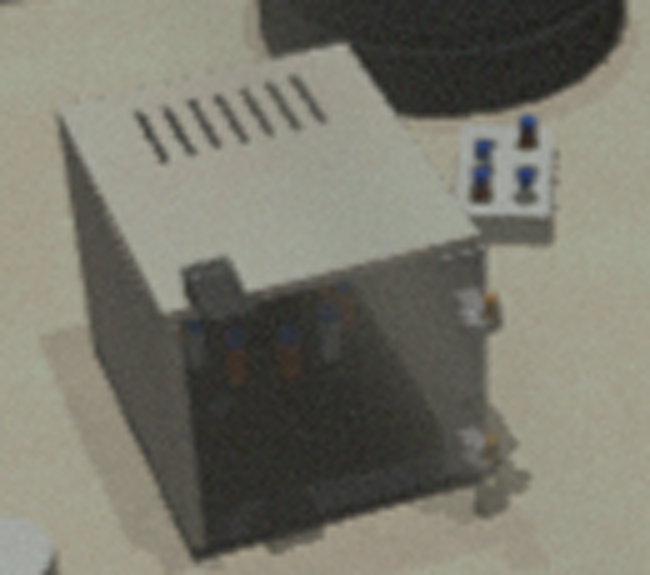

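```bash
cat > fit.py <<'E'
from h import *
from scipy.optimize import least_squares
def fit(obs,z0,x0):
    def tr(p,P):
        c,s=np.cos(p[2]),np.sin(p[2]); return np.array([p[0]+c*P[0]-s*P[1],p[1]+s*P[0]+c*P[1],z0+P[2]])
    f=lambda p: np.concatenate([proj(n,tr(p,P))[0]-uv for n,P,uv in obs])
    r=least_squares(f,x0,x_scale=[.01,.01,.1]); return r.x,r.fun.reshape(-1,2)
E
python3 - <<'E'
from fit import *
T=lambda x,y:(340+x/5,170+y/5); S=lambda x,y:(270+x/4.4,240+y/4.4)
m=.001
obs=[('top',(0,0,.111),T(204,302)),('top',(.078,0,.176),T(273,463)),
('side',(0,0,.111),S(364,150)),('side',(0,0,.016),S(358,268)),('side',(.078,0,.176),S(225,119)),('side',(.148,0,.130),S(99,252)),('side',(.022,0,.130),S(322,142))]
p,r=fit(obs,.032,[.45,-.2,3.1]); print('door',p,np.degrees(p[2]));print(r.round(1))
for cam in('top','side'):
    o=[q for q in obs if q[0]==cam]; p,r=fit(o,.032,[.45,-.2,3.1]);print(cam,p)
T=lambda x,y:(120+x/5,180+y/5); S=lambda x,y:(230+x/5,125+y/5)
o=[]
for P,a,b in [((.1,-.085,.172),(82,100),(345,45)),((-.1,-.085,.172),(562,92),(482,237)),((-.1,.085,.172),(560,490),(168,317)),((.1,.085,.172),(75,500),(60,117))]:
    o+= [('top',P,T(*a)),('side',P,S(*b))]
o+=[('side',(-.1,.085,0),S(197,557))]
p,r=fit(o,0,[.45,.2,1.57]);print('bay',p,np.degrees(p[2]));print(r.round(1))
for cam in('top','side'):
    q=[x for x in o if x[0]==cam]; pp,r=fit(q,0,[.45,.2,1.57]);print(cam,pp)
a=ray('top',*T(654,154),.154);b=ray('top',*T(633,113),.059);print('pins',a,b)
print(ray('side',*S(492,300),.154),ray('side',*S(492,438),.059))
c,s=np.cos(p[2]),np.sin(p[2]);R=np.array([[c,-s],[s,c]])
for q in(a,b): print(R.T@(q[:2]-p[:2]))
E
```

```text
door [ 0.57390547 -0.24811129  3.3695019 ] 193.0582381929621
[[ 0.6 -0.7]
 [ 0.6 -0.7]
 [-0.2 -1.2]
 [-0.4  0.3]
 [-0.2  0.2]
 [-1.5  0.7]
 [ 0.9 -1.1]]
top [ 0.57247958 -0.24670569  3.37270081]
side [ 0.57439057 -0.24892619  3.36610362]
bay [0.54491784 0.16706771 1.61169053] 92.34306544168827
[[ 0.6 -0.9]
 [-0.2 -1.3]
 [ 0.3 -1.4]
 [-0.2 -1.2]
 [ 1.3 -0.4]
 [-1.4 -1. ]
 [ 0.4  0.3]
 [-1.3 -2.4]
 [-0.9  1.4]]
top [0.54370587 0.16834687 1.60655853]
side [0.54586806 0.16318965 1.61535586]
pins [0.60851036 0.03344076 0.154     ] [0.64610841 0.05275693 0.059     ]
[0.62728529 0.03680409 0.154     ] [0.62857763 0.0400793  0.059     ]
[-0.13611507 -0.05807631]
[-0.11835216 -0.09643262]
```

```bash
python3 - <<'E'
from fit import *
T=lambda x,y:(120+x/5,180+y/5); S=lambda x,y:(230+x/5,125+y/5)
a=ray('top',*T(633,113),.154);b=ray('top',*T(654,154),.059);print('pins',a,b)
p=[.5445,.167,1.611];c,s=np.cos(p[2]),np.sin(p[2]);R=np.array([[c,-s],[s,c]])
for q in(a,b,ray('side',*S(492,300),.154),ray('side',*S(492,438),.059)): print(R.T@(q[:2]-p[:2]))
E
```

```text
pins [0.62621961 0.04293494 0.154     ] [0.62692037 0.04246995 0.059     ]
[-0.12724936 -0.07666704]
[-0.12774213 -0.07734856]
[-0.13341808 -0.07748545]
[-0.13019746 -0.07890839]
```

```bash
python3 -m inch '[{"tx":0.02,"ty":-0.025,"tz":0.012,"az":-0.06},{"tx":0.045,"ty":-0.055,"tz":0.024,"az":-0.13},{"tx":0.07,"ty":-0.087,"tz":0.036,"az":-0.2},{"tx":0.095,"ty":-0.119,"tz":0.048,"az":-0.27},{"tx":0.12,"ty":-0.151,"tz":0.06,"az":-0.34}]'
python3 -m inch '[{"tx":0.025,"ty":-0.032,"az":-0.08},{"tx":0.05,"ty":-0.064,"az":-0.16},{"tx":0.075,"ty":-0.096,"az":-0.24},{"tx":0.1,"ty":-0.128,"az":-0.32},{"tx":0.125,"ty":-0.16,"az":-0.4}]'
python3 -m inch '[{"tx":0.025,"ty":-0.032,"az":-0.08},{"tx":0.05,"ty":-0.064,"az":-0.16},{"tx":0.075,"ty":-0.096,"az":-0.24},{"tx":0.1,"ty":-0.13,"az":-0.3},{"tx":0.12,"ty":-0.16,"az":-0.33}]'
python3 -m inch '[{"tx":0.015,"ty":-0.02},{"tx":0.03,"ty":-0.04},{"tx":0.03,"ty":-0.04},{"tx":0.03,"ty":-0.04}]'
python3 - <<'E'
from h import *
s=robot.read_state();print(s['t'],s['tool_pos'],s['ee_rot'])
c=robot.calibration('wrist');im=robot.grab_frame('wrist');cv2.imwrite('pics/w1.png',im[:,:,::-1]);import pickle;pickle.dump(c,open('c1.pkl','wb'))
print(c['cam_to_world'].round(3))
print(proj('wrist',[[.6265,.041,.154],[.6265,.041,.059]],c))
E
```

```text
0.15 [0.23466698 0.4692829  0.21900262] [-2.05844069e-04  2.29850010e-01  9.73225895e-01 -5.36341661e-04]
[[ 0.447  0.851  0.275  0.163]
 [ 0.894 -0.425 -0.14   0.504]
 [-0.002  0.308 -0.951  0.374]
 [ 0.     0.     0.     1.   ]]
[[117.06002052 760.69493228]
 [155.4556477  639.98428972]]schema error: expected keys claw, tx, ty, tz, ax, ay, az
schema error: expected keys claw, tx, ty, tz, ax, ay, az
schema error: expected keys claw, tx, ty, tz, ax, ay, az
schema error: expected keys claw, tx, ty, tz, ax, ay, az
```

View pics/w1.png

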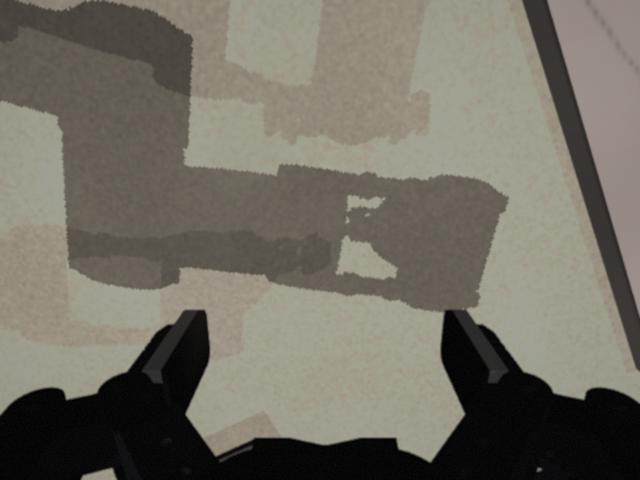

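```bash
python3 -m inch '[{"claw":1,"tx":0.02,"ty":-0.025,"tz":0.012,"ax":0,"ay":0,"az":-0.06},{"claw":1,"tx":0.045,"ty":-0.055,"tz":0.024,"ax":0,"ay":0,"az":-0.13},{"claw":1,"tx":0.07,"ty":-0.087,"tz":0.036,"ax":0,"ay":0,"az":-0.2},{"claw":1,"tx":0.095,"ty":-0.119,"tz":0.048,"ax":0,"ay":0,"az":-0.27},{"claw":1,"tx":0.12,"ty":-0.151,"tz":0.06,"ax":0,"ay":0,"az":-0.34}]'
python3 -m inch '[{"claw":1,"tx":0.025,"ty":-0.032,"tz":0,"ax":0,"ay":0,"az":-0.08},{"claw":1,"tx":0.05,"ty":-0.064,"tz":0,"ax":0,"ay":0,"az":-0.16},{"claw":1,"tx":0.075,"ty":-0.096,"tz":0,"ax":0,"ay":0,"az":-0.24},{"claw":1,"tx":0.1,"ty":-0.128,"tz":0,"ax":0,"ay":0,"az":-0.32},{"claw":1,"tx":0.125,"ty":-0.16,"tz":0,"ax":0,"ay":0,"az":-0.4}]'
python3 -m inch '[{"claw":1,"tx":0.025,"ty":-0.032,"tz":0,"ax":0,"ay":0,"az":-0.08},{"claw":1,"tx":0.05,"ty":-0.064,"tz":0,"ax":0,"ay":0,"az":-0.16},{"claw":1,"tx":0.075,"ty":-0.096,"tz":0,"ax":0,"ay":0,"az":-0.24},{"claw":1,"tx":0.1,"ty":-0.13,"tz":0,"ax":0,"ay":0,"az":-0.3},{"claw":1,"tx":0.12,"ty":-0.16,"tz":0,"ax":0,"ay":0,"az":-0.33}]'
python3 -m inch '[{"claw":1,"tx":0.015,"ty":-0.02,"tz":0,"ax":0,"ay":0,"az":0},{"claw":1,"tx":0.03,"ty":-0.04,"tz":0,"ax":0,"ay":0,"az":0},{"claw":1,"tx":0.03,"ty":-0.04,"tz":0,"ax":0,"ay":0,"az":0},{"claw":1,"tx":0.03,"ty":-0.04,"tz":0,"ax":0,"ay":0,"az":0}]'
python3 - <<'E'
from h import *
s=robot.read_state();print(s['t'],s['tool_pos'],s['ee_rot'])
c=robot.calibration('wrist');im=robot.grab_frame('wrist');cv2.imwrite('pics/w1.png',im[:,:,::-1]);import pickle;pickle.dump(c,open('c1.pkl','wb'))
print(c['cam_to_world'].round(3))
print(proj('wrist',[[.6265,.041,.154],[.6265,.041,.059]],c))
E
```

```text
t: 0.62
tool_pos: [0.3542, 0.3186, 0.2794]
ee_rot: [-0.0, 0.392, 0.92, -0.0]
ft_force: [1.1, 0.6, 0.4]
finger_gap: 1.001
t: 1.03
tool_pos: [0.4794, 0.1583, 0.279]
ee_rot: [0.0, 0.568, 0.823, 0.0]
ft_force: [1.5, 0.9, 0.3]
finger_gap: 0.998
t: 1.45
tool_pos: [0.5998, -0.0022, 0.2785]
ee_rot: [-0.0, 0.695, 0.719, -0.0]
ft_force: [1.0, 1.0, 0.1]
finger_gap: 0.998
t: 1.78
tool_pos: [0.6287, -0.0409, 0.2778]
ee_rot: [-0.001, 0.695, 0.719, -0.0]
ft_force: [-1.1, 0.6, -1.3]
finger_gap: 0.999
1.7833 [ 0.62873576 -0.0409162   0.27778848] [-7.92233554e-04  6.94623366e-01  7.19373064e-01 -3.82555788e-04]
[[ 0.999  0.034  0.009  0.625]
 [ 0.035 -0.951 -0.309  0.037]
 [-0.002  0.309 -0.951  0.432]
 [ 0.     0.     0.     1.   ]]
[[327.45278595  98.56267512]
 [326.96800251  99.98902349]]
```

View pics/w1.png

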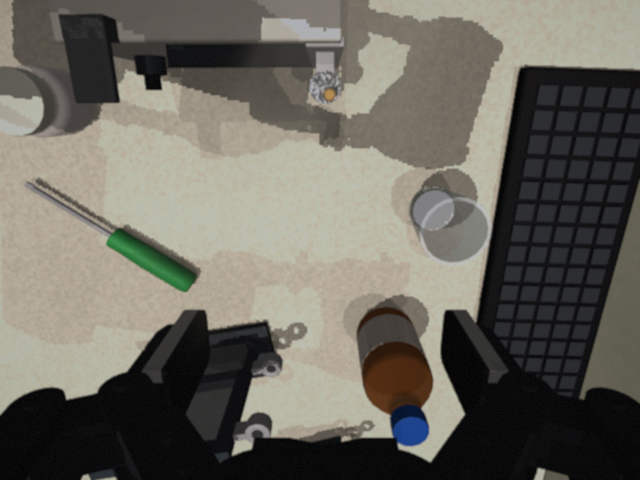

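```bash
python3 - <<'E'
from h import *
crop('pics/w1.png',280,30,90,80,8,'pics/w1c.png')
E
```

```text
(no output)
```

View pics/w1c.png

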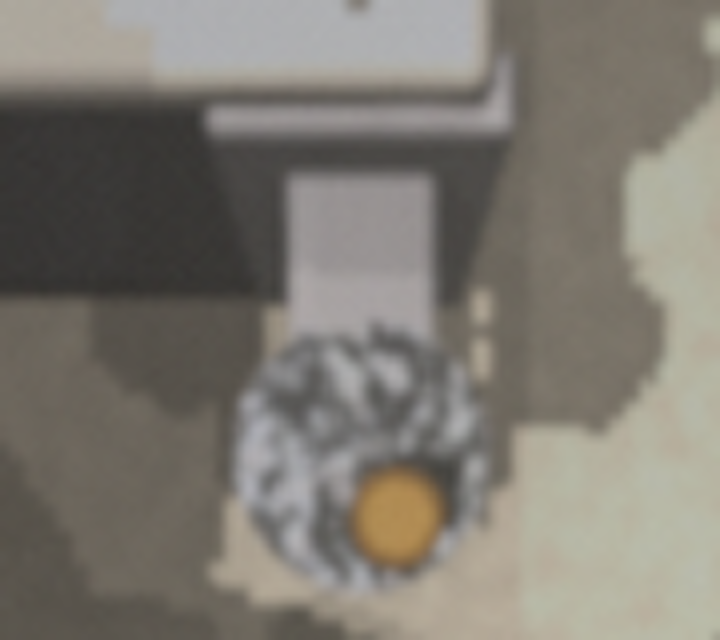

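```bash
python3 - <<'E'
from h import *
import pickle;c=pickle.load(open('c1.pkl','rb'))
print(ray('wrist',280+397/8,30+515/8,.154,c),ray('wrist',280+362/8,30+460/8,.140,c))
# bay axis: front top edge not visible wholly
print(proj('wrist',[[.5,-.266,.208],[.574,-.248,.143]],c))
E
```

```text
[0.62782056 0.04363752 0.154     ] [0.62478804 0.04826831 0.14      ]
[[146.29669036 517.8164229 ]
 [257.21594435 434.96346242]]
```

```bash
python3 -m inch '[{"claw":1,"tx":-0.01,"ty":-0.018,"tz":0,"ax":0,"ay":0,"az":-0.1},{"claw":1,"tx":-0.022,"ty":-0.038,"tz":0,"ax":0,"ay":0,"az":-0.22},{"claw":1,"tx":-0.034,"ty":-0.058,"tz":0,"ax":0,"ay":0,"az":-0.34},{"claw":1,"tx":-0.046,"ty":-0.079,"tz":0,"ax":0,"ay":0,"az":-0.46},{"claw":1,"tx":-0.058,"ty":-0.1,"tz":0,"ax":0,"ay":0,"az":-0.58}]'
python3 -m inch '[{"claw":0.8,"tx":-0.012,"ty":-0.02,"tz":0,"ax":0,"ay":0,"az":-0.12},{"claw":0.7,"tx":-0.024,"ty":-0.04,"tz":0,"ax":0,"ay":0,"az":-0.24},{"claw":0.6,"tx":-0.036,"ty":-0.06,"tz":0,"ax":0,"ay":0,"az":-0.36},{"claw":0.6,"tx":-0.048,"ty":-0.08,"tz":0,"ax":0,"ay":0,"az":-0.48},{"claw":0.6,"tx":-0.06,"ty":-0.1,"tz":0,"ax":0,"ay":0,"az":-0.6}]'
python3 -m inch '[{"claw":0.6,"tx":-0.007,"ty":-0.012,"tz":0,"ax":0,"ay":0,"az":-0.1},{"claw":0.6,"tx":-0.013,"ty":-0.025,"tz":0,"ax":0,"ay":0,"az":-0.2},{"claw":0.6,"tx":-0.013,"ty":-0.025,"tz":0,"ax":0,"ay":0,"az":-0.2},{"claw":0.6,"tx":-0.013,"ty":-0.025,"tz":0,"ax":0,"ay":0,"az":-0.2}]'
python3 - <<'E'
from h import *
c=robot.calibration('wrist');im=robot.grab_frame('wrist');cv2.imwrite('pics/w2.png',im[:,:,::-1]);import pickle;pickle.dump(c,open('c2.pkl','wb'))
print(proj('wrist',[[.498,-.266,.208],[.574,-.248,.143]],c))
E
```

```text
t: 2.25
tool_pos: [0.5696, -0.1389, 0.2794]
ee_rot: [0.0, 0.872, 0.49, 0.0]
ft_force: [-0.8, -0.0, -0.6]
finger_gap: 0.999
t: 2.67
tool_pos: [0.5098, -0.239, 0.2794]
ee_rot: [0.0, 0.978, 0.21, 0.0]
ft_force: [0.5, -0.7, 0.5]
finger_gap: 0.598
t: 3.0
tool_pos: [0.4975, -0.2639, 0.2793]
ee_rot: [-0.0, 0.993, 0.115, 0.0]
ft_force: [-0.2, -0.7, 0.6]
finger_gap: 0.597
[[327.45645664 242.66536726]
 [326.75032191 104.31223359]]
```

View pics/w2.png

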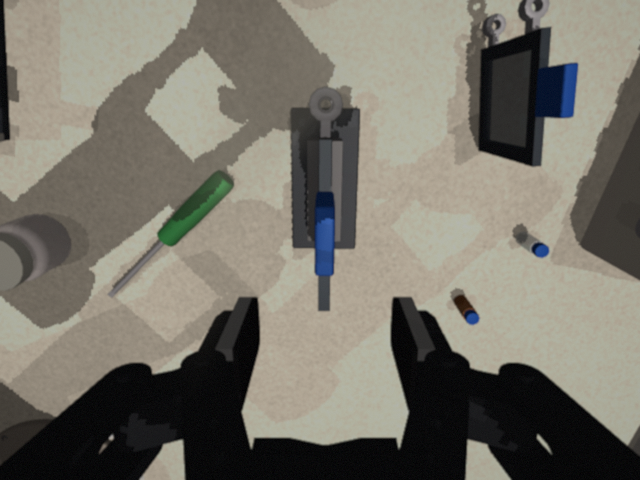

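```bash
python3 - <<'E'
from h import *
crop('pics/w2.png',280,75,90,245,3,'pics/w2c.png')
E
```

```text
(no output)
```

View pics/w2c.png

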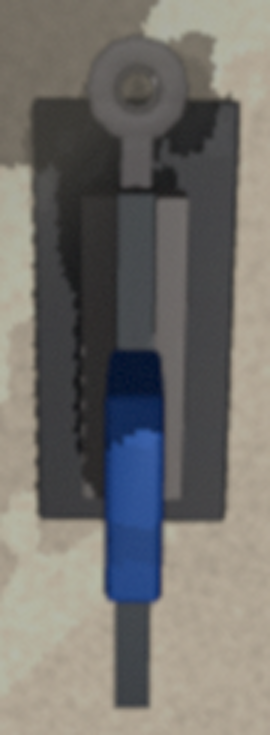

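```bash
python3 - <<'E'
from h import *
import pickle;c=pickle.load(open('c2.pkl','rb'))
k=ray('wrist',326,104.3,.143,c);g=ray('wrist',324.7,275,.208,c);f=ray('wrist',280+132/3,75+707/3,.162,c)
print(k,g,f,np.hypot(*(g-k)[:2]),np.degrees(np.arctan2(*(g-k)[1::-1]))%360,np.hypot(*(f-k)[:2]),np.degrees(np.arctan2(*(f-k)[1::-1]))%360)
s=robot.read_state();print(s['tool_pos'],s['ee_rot'],robot.calibration('wrist')['cam_to_world'][:3,3])
d=(f-k)[:2]/np.hypot(*(f-k)[:2]);print(k[:2]+.078*d)
E
```

```text
[ 0.57388996 -0.24749633  0.143     ] [ 0.47734628 -0.26916797  0.208     ] [ 0.42916249 -0.27998358  0.162     ] 0.0989461604836469 192.65174815766488 0.14832890526421608 192.65158221916695
[ 0.4978056  -0.26356307  0.27923876] [-1.22192198e-04  9.93315382e-01  1.15431707e-01  2.39418504e-04] [ 0.5737501  -0.24594493  0.43388104]
[ 0.49778381 -0.26458002]
```

```bash
python3 -m inch '[{"claw":0.6,"tx":0,"ty":-0.001,"tz":-0.03,"ax":0,"ay":0,"az":-0.011},{"claw":0.6,"tx":0,"ty":-0.001,"tz":-0.06,"ax":0,"ay":0,"az":-0.011},{"claw":0.6,"tx":0,"ty":-0.001,"tz":-0.08,"ax":0,"ay":0,"az":-0.011},{"claw":0.6,"tx":0,"ty":-0.001,"tz":-0.088,"ax":0,"ay":0,"az":-0.011},{"claw":0.6,"tx":0,"ty":-0.001,"tz":-0.088,"ax":0,"ay":0,"az":-0.011}]' 60
python3 -m inch '[{"claw":0.3,"tx":0,"ty":0,"tz":0,"ax":0,"ay":0,"az":0},{"claw":0.15,"tx":0,"ty":0,"tz":0,"ax":0,"ay":0,"az":0},{"claw":0,"tx":0,"ty":0,"tz":0,"ax":0,"ay":0,"az":0},{"claw":0,"tx":0,"ty":0,"tz":0,"ax":0,"ay":0,"az":0},{"claw":0,"tx":0,"ty":0,"tz":0,"ax":0,"ay":0,"az":0}]' 60
python3 -m inch '[{"claw":0,"tx":0,"ty":0,"tz":0,"ax":0,"ay":0,"az":0},{"claw":0,"tx":0,"ty":0,"tz":0,"ax":0,"ay":0,"az":0},{"claw":0,"tx":0,"ty":0,"tz":0.001,"ax":0,"ay":0,"az":0},{"claw":0,"tx":0,"ty":0,"tz":0.002,"ax":0,"ay":0,"az":0},{"claw":0,"tx":0,"ty":0,"tz":0.002,"ax":0,"ay":0,"az":0}]' 60
python3 - <<'E'
from h import *
s=robot.read_state();print(s['tool_pos'],s['ft_force'],s['moment'],s['finger_gap'])
E
```

```text
t: 3.47
tool_pos: [0.4973, -0.2641, 0.1892]
ee_rot: [-0.001, 0.994, 0.11, -0.001]
ft_force: [0.0, 0.0, 0.1]
finger_gap: 0.596
t: 3.88
tool_pos: [0.4985, -0.2664, 0.1927]
ee_rot: [0.001, 0.994, 0.108, 0.001]
ft_force: [0.6, 0.2, 6.2]
finger_gap: 0.109
t: 4.3
tool_pos: [0.4973, -0.2658, 0.1928]
ee_rot: [-0.0, 0.994, 0.108, -0.0]
ft_force: [-0.5, -0.1, -0.6]
finger_gap: 0.11
[ 0.49728985 -0.26576944  0.19277276] [-0.54956917 -0.10673527 -0.60247609] [-0.00060031  0.12407417  0.04910378] 0.10962360116976795
```

```bash
python3 -m inch '[{"claw":0,"tx":0,"ty":0,"tz":0.006,"ax":0,"ay":0,"az":0},{"claw":0,"tx":0,"ty":0,"tz":0.018,"ax":0,"ay":0,"az":0},{"claw":0,"tx":0,"ty":0,"tz":0.035,"ax":0,"ay":0,"az":0},{"claw":0,"tx":0,"ty":0,"tz":0.05,"ax":0,"ay":0,"az":0},{"claw":0,"tx":0,"ty":0,"tz":0.055,"ax":0,"ay":0,"az":0}]' 60
python3 -m inch '[{"claw":0,"tx":0,"ty":0,"tz":0,"ax":0,"ay":0,"az":0},{"claw":0,"tx":0,"ty":0,"tz":0,"ax":0,"ay":0,"az":0},{"claw":0,"tx":0,"ty":0,"tz":0,"ax":0,"ay":0,"az":0}]'
python3 - <<'E'
from h import *
s=robot.read_state();print(s['tool_pos'],s['ft_force'],s['moment'],s['finger_gap'])
print('bottle base/cap',ray('top',370,170,.16),'beaker',ray('top',298,161,.085), 'driver',ray('top',338,278,.02),ray('top',292,346,.01),'jar',ray('top',253,327,.075))
c=robot.calibration('wrist');im=robot.grab_frame('wrist');cv2.imwrite('pics/w3.png',im[:,:,::-1]);import pickle;pickle.dump(c,open('c3.pkl','wb'))
E
```

```text
t: 4.72
tool_pos: [0.4981, -0.2663, 0.25]
ee_rot: [0.001, 0.994, 0.108, 0.001]
ft_force: [-0.3, -1.1, -4.8]
finger_gap: 0.107
t: 4.97
tool_pos: [0.497, -0.2655, 0.2466]
ee_rot: [-0.001, 0.994, 0.108, -0.001]
ft_force: [0.1, 0.2, -5.3]
finger_gap: 0.105
[ 0.49704579 -0.26551333  0.2466117 ] [ 0.1357491   0.22187033 -5.33060872] [ 0.00549065 -0.01395675  0.01389707] 0.10480973924089967
bottle base/cap [ 0.70161261 -0.22152376  0.16      ] beaker [ 0.74049902 -0.06496275  0.085     ] driver [ 0.47703135 -0.16330859  0.02      ] [ 0.31826074 -0.05781818  0.01      ] jar [0.36212879 0.02836081 0.075     ]
```

View pics/w3.png

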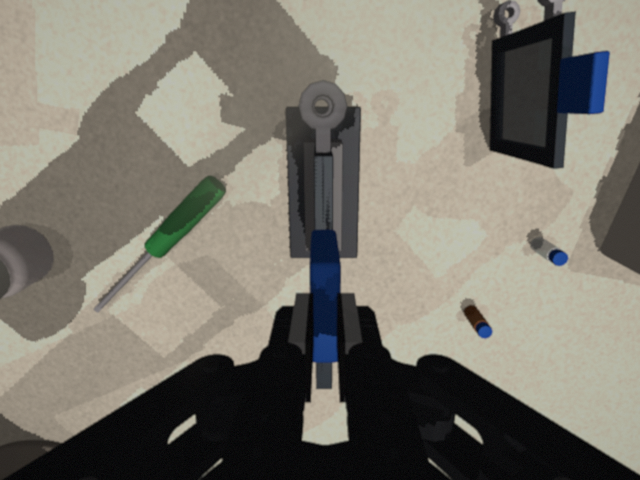

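```bash
python3 - <<'E'
from h import *
crop('pics/w3.png',280,70,90,170,4,'pics/w3c.png')
E
```

```text
(no output)
```

View pics/w3c.png

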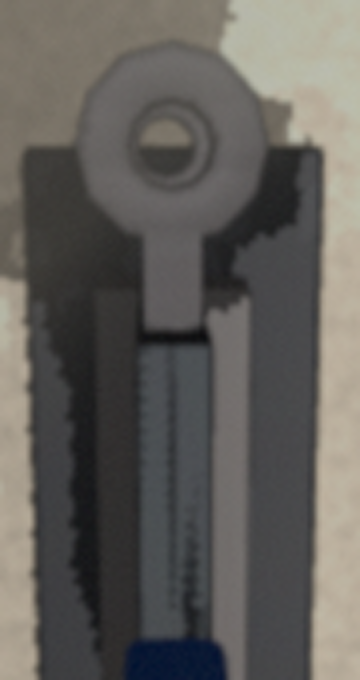

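```bash
cat >> h.py <<'E'
def hinge(u,v,z,c,s):
    """hinge in tool frame (tool x,y) from pixel of upper knuckle top rim"""
    from scipy.spatial.transform import Rotation as R
    p=ray('wrist',u,v,z,c); q=s['ee_rot']; r=R.from_quat([q[1],q[2],q[3],q[0]])
    return p,r.inv().apply(p-np.array(s['tool_pos'])),r
E
python3 - <<'E'
from h import *
import pickle;c=pickle.load(open('c3.pkl','rb'));s=robot.read_state()
p,t,r=hinge(323,105.6,.198,c,s);print(p,t,r.as_euler('xyz',degrees=True))
e=ray('wrist',280+176/4,70+640/4,.087+.13,c);print(e, np.degrees(np.arctan2(*(e-p)[1::-1]))%360)
print(c['cam_to_world'][:3,3])
E
```

```text
[ 0.57250834 -0.24843372  0.198     ] [ 0.07741613 -0.00039569  0.04847909] [-1.79896916e+02  1.02885032e-01  1.24210538e+01]
[ 0.51733393 -0.26110059  0.217     ] 192.92983788521175
[ 0.57364547 -0.24917111  0.40104112]
```

```bash
python3 -m inch '[{"claw":0,"tx":0.007,"ty":0.01,"tz":0,"ax":0,"ay":0,"az":0.06},{"claw":0,"tx":0.016,"ty":0.022,"tz":0,"ax":0,"ay":0,"az":0.15},{"claw":0,"tx":0.025,"ty":0.035,"tz":0,"ax":0,"ay":0,"az":0.25},{"claw":0,"tx":0.035,"ty":0.049,"tz":0,"ax":0,"ay":0,"az":0.35},{"claw":0,"tx":0.045,"ty":0.063,"tz":0,"ax":0,"ay":0,"az":0.45}]'
python3 -m inch '[{"claw":0,"tx":0.01,"ty":0.014,"tz":0,"ax":0,"ay":0,"az":0.1},{"claw":0,"tx":0.02,"ty":0.028,"tz":0,"ax":0,"ay":0,"az":0.2},{"claw":0,"tx":0.03,"ty":0.042,"tz":0,"ax":0,"ay":0,"az":0.3},{"claw":0,"tx":0.04,"ty":0.056,"tz":0,"ax":0,"ay":0,"az":0.4},{"claw":0,"tx":0.05,"ty":0.07,"tz":0,"ax":0,"ay":0,"az":0.5}]'
python3 -m inch '[{"claw":0,"tx":0.01,"ty":0.014,"tz":0,"ax":0,"ay":0,"az":0.1},{"claw":0,"tx":0.02,"ty":0.028,"tz":0,"ax":0,"ay":0,"az":0.2},{"claw":0,"tx":0.03,"ty":0.042,"tz":0,"ax":0,"ay":0,"az":0.3},{"claw":0,"tx":0.037,"ty":0.05,"tz":0,"ax":0,"ay":0,"az":0.38},{"claw":0,"tx":0.039,"ty":0.054,"tz":0,"ax":0,"ay":0,"az":0.444}]'
python3 -m inch '[{"claw":0,"tx":0,"ty":0,"tz":0,"ax":0,"ay":0,"az":0},{"claw":0,"tx":0,"ty":0,"tz":0,"ax":0,"ay":0,"az":0},{"claw":0,"tx":0,"ty":0,"tz":0,"ax":0,"ay":0,"az":0}]'
python3 - <<'E'
from h import *
s=robot.read_state();print(s['tool_pos'],s['ft_force'],s['moment'],s['joint_pos'])
c=robot.calibration('wrist');im=robot.grab_frame('wrist');cv2.imwrite('pics/w4.png',im[:,:,::-1]);import pickle;pickle.dump((c,s),open('c4.pkl','wb'))
cv2.imwrite('pics/s4.png',robot.grab_frame('side')[:,:,::-1])
crop('pics/s4.png',230,120,160,120,5,'pics/s4c.png')
E
```

```text
t: 5.43
tool_pos: [0.5426, -0.2022, 0.2469]
ee_rot: [-0.001, 0.944, 0.329, -0.001]
ft_force: [0.0, 0.5, -4.3]
finger_gap: 0.105
t: 5.85
tool_pos: [0.5927, -0.132, 0.2468]
ee_rot: [-0.001, 0.833, 0.553, -0.001]
ft_force: [0.5, -0.2, -5.2]
finger_gap: 0.105
t: 6.27
tool_pos: [0.6323, -0.0772, 0.2464]
ee_rot: [-0.001, 0.691, 0.723, -0.0]
ft_force: [0.1, -0.4, -4.7]
finger_gap: 0.109
t: 6.52
tool_pos: [0.6312, -0.0793, 0.2473]
ee_rot: [-0.0, 0.694, 0.72, -0.0]
ft_force: [-0.0, 0.1, -4.5]
finger_gap: 0.106
[ 0.631248   -0.07927895  0.24729491] [-0.01123105  0.13686307 -4.45544917] [-0.00713044 -0.04951568 -0.01309092] [-2.45155439e-01  5.37453188e-01  1.13595584e+00 -3.09283785e-04
  1.46933393e+00 -2.82901921e-01]
```

View pics/w4.png

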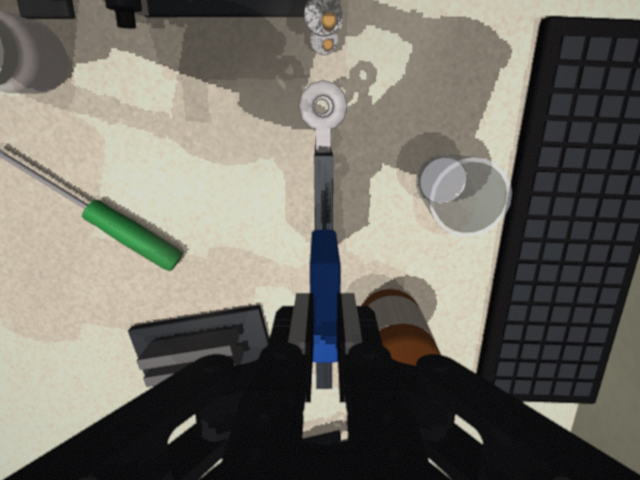

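View pics/s4c.png

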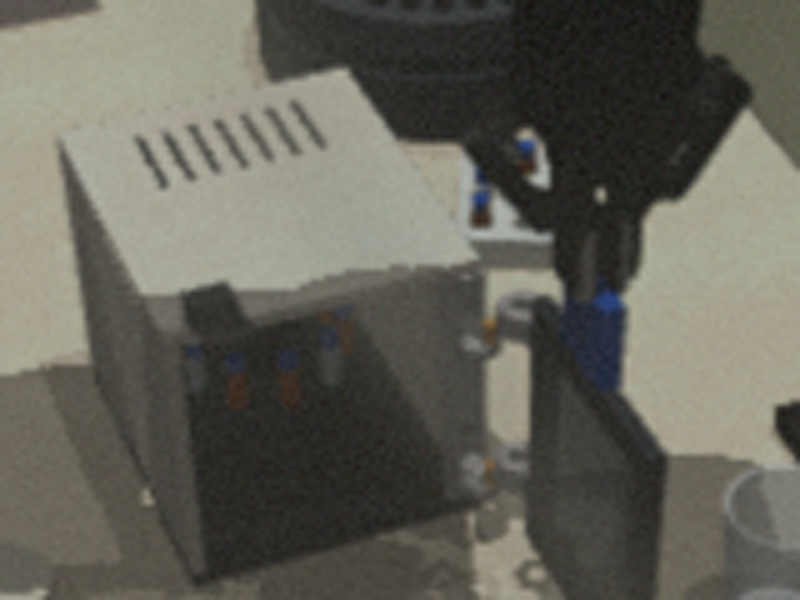

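```bash
python3 - <<'E'
from h import *
crop('pics/w4.png',285,0,80,140,5,'pics/w4c.png')
E
```

```text
(no output)
```

View pics/w4c.png

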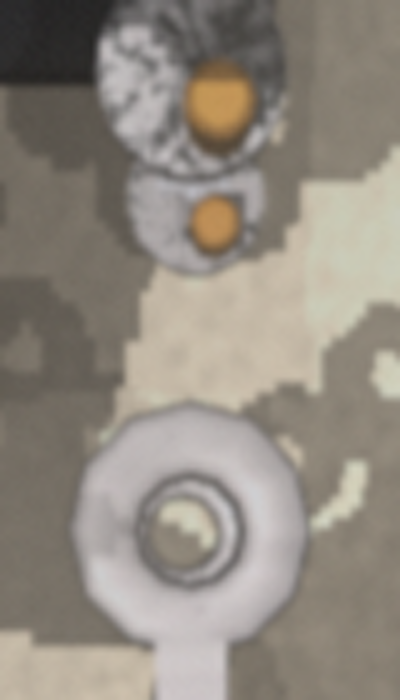

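```bash
python3 - <<'E'
from h import *
crop('pics/w4.png',285,75,80,120,6,'pics/w4d.png')
crop('pics/w4.png',290,140,70,100,6,'pics/w4e.png')
import pickle;c,s=pickle.load(open('c4.pkl','rb'))
print(ray('wrist',329,20.6,.154,c),ray('wrist',327.8,44.8,.059,c))
p,t,r=hinge(323,106,.199,c,s);print(p,t,r.as_euler('xyz',degrees=True))
# expected for vertical hinge at p: upper rim, lower rim of knuckle, lower knuckle
print(proj('wrist',[[p[0],p[1],z] for z in (.199,.183,.104,.088)],c), c['cam_to_world'].round(4))
E
```

```text
[0.62792002 0.04294104 0.154     ] [0.62780727 0.04285385 0.059     ]
[ 0.626498   -0.00180721  0.199     ] [ 0.07759463 -0.00176309  0.04829904] [-1.79931792e+02 -1.47088756e-03  9.21645182e+01]
[[323.         106.        ]
 [323.17269528 105.84845873]
 [323.75374891 105.33858025]
 [323.83585106 105.26653506]] [[ 9.993e-01  3.650e-02  1.040e-02  6.276e-01]
 [ 3.800e-02 -9.503e-01 -3.091e-01 -8.000e-04]
 [-1.400e-03  3.093e-01 -9.510e-01  4.019e-01]
 [ 0.000e+00  0.000e+00  0.000e+00  1.000e+00]]
```

View pics/w4d.png

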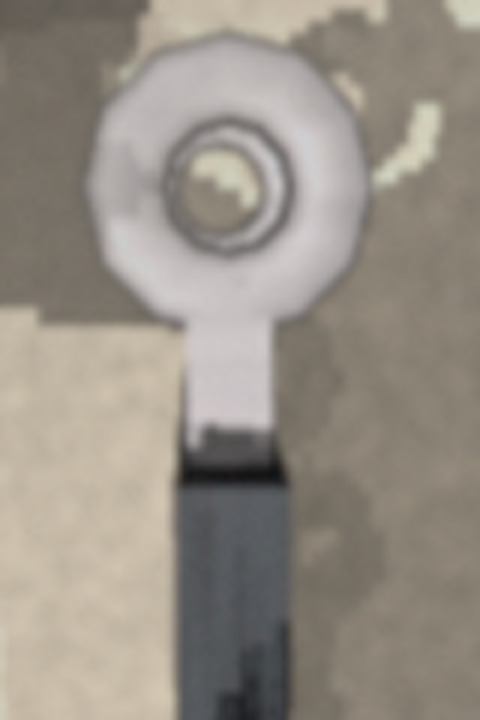

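View pics/w4e.png

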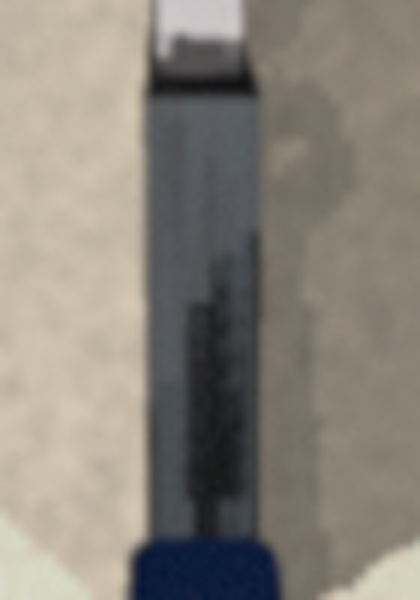

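```bash
python3 -m inch '[{"claw":0,"tx":0,"ty":0.005,"tz":0,"ax":0.002,"ay":-0.01,"az":0},{"claw":0,"tx":0,"ty":0.015,"tz":0,"ax":0.005,"ay":-0.02,"az":0},{"claw":0,"tx":0,"ty":0.027,"tz":0,"ax":0.005,"ay":-0.02,"az":0},{"claw":0,"tx":0,"ty":0.036,"tz":0,"ax":0.005,"ay":-0.02,"az":0},{"claw":0,"tx":0,"ty":0.04,"tz":0,"ax":0.005,"ay":-0.02,"az":0}]'
python3 -m inch '[{"claw":0,"tx":0,"ty":0,"tz":0,"ax":0,"ay":0,"az":0},{"claw":0,"tx":0,"ty":0,"tz":0,"ax":0,"ay":0,"az":0},{"claw":0,"tx":0,"ty":0,"tz":0,"ax":0,"ay":0,"az":0}]'
python3 - <<'E'
from h import *
s=robot.read_state();print(s['tool_pos'],s['ft_force'],s['moment'])
c=robot.calibration('wrist');im=robot.grab_frame('wrist');cv2.imwrite('pics/w5.png',im[:,:,::-1]);import pickle;pickle.dump((c,s),open('c5.pkl','wb'))
crop('pics/w5.png',275,50,95,120,6,'pics/w5c.png')
E
```

```text
t: 7.03
tool_pos: [0.6315, -0.0365, 0.2482]
ee_rot: [0.005, 0.692, 0.722, 0.009]
ft_force: [-0.1, -0.8, -5.2]
finger_gap: 0.106
t: 7.28
tool_pos: [0.6317, -0.0391, 0.248]
ee_rot: [0.006, 0.693, 0.721, 0.009]
ft_force: [-0.3, 0.1, -5.4]
finger_gap: 0.108
[ 0.6317183  -0.03906299  0.2479514 ] [-0.26168434  0.12281979 -5.35782967] [-0.01737728 -0.01696359  0.02170806]
```

View pics/w5c.png

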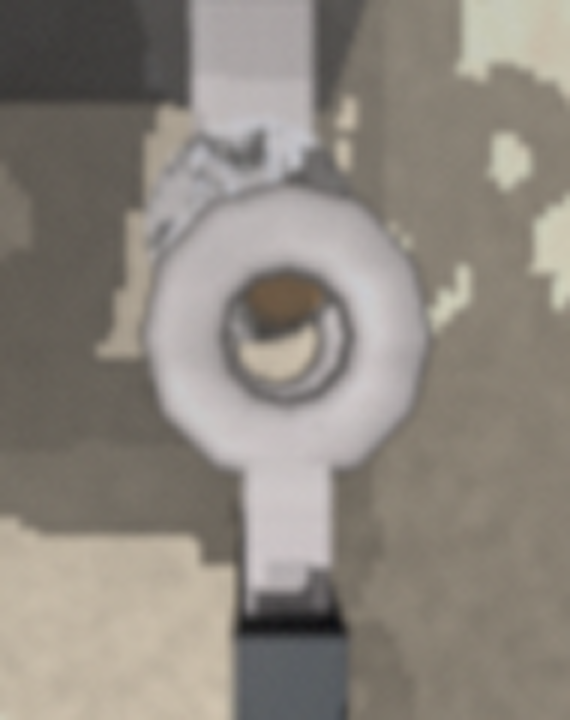

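```bash
cat > ana.py <<'E'
from h import *
import pickle
def ana(f,up,lo,z0,pin=(.6279,.0429)):
    """up,lo pixels of upper knuckle top rim centre & lower knuckle bore centre; z0 door origin z"""
    c,s=pickle.load(open(f,'rb'))
    U=ray('wrist',*up,z0+.111,c); print('upper',U.round(4))
    if lo is not None:
        L=ray('wrist',*lo,z0+.008,c); print('lower',L.round(4),'lean(top-bottom) rad',((U-L)/.103)[:2].round(4)); 
    print('pin tip predicted px',proj('wrist',[[*pin,.154],[*pin,.059]],c).round(1))
    print('need shift upper',(np.array(pin)-U[:2]).round(4), 'lower',(np.array(pin)-L[:2]).round(4) if lo is not None else '')
E
python3 - <<'E'
from ana import *
ana('c5.pkl',(275+287/6,50+336/6),(275+280/6,50+337/6),.088)
c,s=pickle.load(open('c5.pkl','rb'));print(ray('wrist',275+284/6,50+287/6,.154,c))
E
```

```text
upper [0.6277 0.0386 0.199 ]
lower [0.6285 0.0384 0.096 ] lean(top-bottom) rad [-0.0073  0.0018]
pin tip predicted px [[322.2  98.3]
 [320.6 100.3]]
need shift upper [0.0002 0.0043] lower [-0.0006  0.0045]
[0.62797357 0.04315007 0.154     ]
```

```bash
python3 -m inch '[{"claw":0,"tx":0.0003,"ty":0.002,"tz":0,"ax":0,"ay":0.005,"az":0},{"claw":0,"tx":0.0003,"ty":0.0043,"tz":0,"ax":0,"ay":0.005,"az":0},{"claw":0,"tx":0.0003,"ty":0.0043,"tz":-0.006,"ax":0,"ay":0.005,"az":0},{"claw":0,"tx":0.0003,"ty":0.0043,"tz":-0.012,"ax":0,"ay":0.005,"az":0},{"claw":0,"tx":0.0003,"ty":0.0043,"tz":-0.018,"ax":0,"ay":0.005,"az":0}]'
python3 -m inch '[{"claw":0,"tx":0,"ty":0,"tz":0,"ax":0,"ay":0,"az":0},{"claw":0,"tx":0,"ty":0,"tz":0,"ax":0,"ay":0,"az":0},{"claw":0,"tx":0,"ty":0,"tz":0,"ax":0,"ay":0,"az":0}]'
python3 - <<'E'
from h import *
s=robot.read_state();print(s['tool_pos'],s['ft_force'],s['moment'])
c=robot.calibration('wrist');im=robot.grab_frame('wrist');cv2.imwrite('pics/w6.png',im[:,:,::-1]);import pickle;pickle.dump((c,s),open('c6.pkl','wb'))
crop('pics/w6.png',290,75,70,70,9,'pics/w6c.png')
E
```

```text
t: 7.75
tool_pos: [0.6317, -0.0347, 0.229]
ee_rot: [0.003, 0.693, 0.721, 0.007]
ft_force: [0.3, 0.2, -4.3]
finger_gap: 0.104
t: 8.0
tool_pos: [0.632, -0.0347, 0.2299]
ee_rot: [0.004, 0.693, 0.721, 0.007]
ft_force: [0.7, -0.2, -4.9]
finger_gap: 0.111
[ 0.63201117 -0.03467109  0.22994915] [ 0.71315701 -0.16621509 -4.87293521] [-0.04635032 -0.01912148  0.0295337 ]
```

View pics/w6c.png

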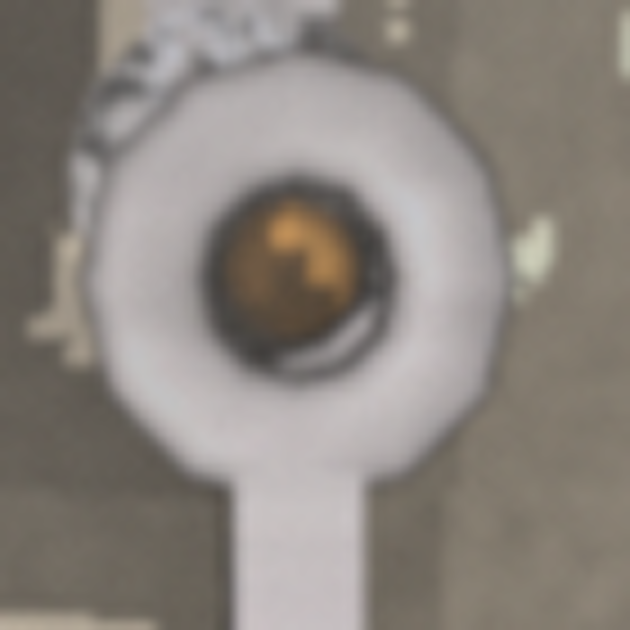

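```bash
python3 - <<'E'
from ana import *
ana('c6.pkl',(290+300/9,75+280/9),None,.0705)
c,s=pickle.load(open('c6.pkl','rb'));print(ray('wrist',290+290/9,75+275/9,.154,c)); print(s['joint_pos'])
E
```

```text
upper [0.6281 0.043  0.1815]
pin tip predicted px [[322.5 106.2]
 [321.3 106.1]]
need shift upper [-0.0002 -0.0001] lower 
[0.62775938 0.04325352 0.154     ]
[-0.17972806  0.52934064  1.19664213  0.00769363  1.40158113 -0.22090036]
```

```bash
python3 -m inch '[{"claw":0,"tx":-0.0002,"ty":0.0001,"tz":-0.002,"ax":0,"ay":0,"az":0},{"claw":0,"tx":-0.0002,"ty":0.0001,"tz":-0.004,"ax":0,"ay":0,"az":0},{"claw":0,"tx":-0.0002,"ty":0.0001,"tz":-0.006,"ax":0,"ay":0,"az":0},{"claw":0,"tx":-0.0002,"ty":0.0001,"tz":-0.008,"ax":0,"ay":0,"az":0},{"claw":0,"tx":-0.0002,"ty":0.0001,"tz":-0.008,"ax":0,"ay":0,"az":0}]'
python3 -m inch '[{"claw":0,"tx":0,"ty":0,"tz":-0.001,"ax":0,"ay":0,"az":0},{"claw":0,"tx":0,"ty":0,"tz":-0.002,"ax":0,"ay":0,"az":0},{"claw":0,"tx":0,"ty":0,"tz":-0.003,"ax":0,"ay":0,"az":0},{"claw":0,"tx":0,"ty":0,"tz":-0.003,"ax":0,"ay":0,"az":0}]'
```

```text
t: 8.47
tool_pos: [0.6315, -0.0345, 0.2213]
ee_rot: [0.003, 0.693, 0.721, 0.007]
ft_force: [-0.8, 0.9, -4.7]
finger_gap: 0.106
t: 8.8
tool_pos: [0.6317, -0.0345, 0.2187]
ee_rot: [0.004, 0.693, 0.721, 0.007]
ft_force: [-0.5, -0.3, -4.1]
finger_gap: 0.107
```

```bash
python3 -m inch '[{"claw":0,"tx":0,"ty":0,"tz":-0.001,"ax":0,"ay":0,"az":0},{"claw":0,"tx":0,"ty":0,"tz":-0.002,"ax":0,"ay":0,"az":0},{"claw":0,"tx":0,"ty":0,"tz":-0.002,"ax":0,"ay":0,"az":0}]'; python3 -c "
from cell import robot
s=robot.read_state();print(s['tool_pos'],s['ft_force'],s['moment'])"
```

```text
t: 9.05
tool_pos: [0.6317, -0.0345, 0.2167]
ee_rot: [0.004, 0.693, 0.721, 0.007]
ft_force: [0.2, -0.6, -4.5]
finger_gap: 0.106
[ 0.6316655  -0.03449418  0.21670417] [ 0.21627777 -0.56160392 -4.45426734] [-0.08163691  0.04937505 -0.05734744]
```

```bash
python3 -m inch '[{"claw":0,"tx":0,"ty":0,"tz":-0.001,"ax":0,"ay":0,"az":0},{"claw":0,"tx":0,"ty":0,"tz":-0.002,"ax":0,"ay":0,"az":0},{"claw":0,"tx":0,"ty":0,"tz":-0.002,"ax":0,"ay":0,"az":0}]'
```

```text
t: 9.3
tool_pos: [0.6316, -0.0345, 0.2147]
ee_rot: [0.004, 0.693, 0.721, 0.007]
ft_force: [0.2, 0.2, -5.6]
finger_gap: 0.105
```

```bash
python3 -m inch '[{"claw":0,"tx":0,"ty":0,"tz":-0.001,"ax":0,"ay":0,"az":0},{"claw":0,"tx":0,"ty":0,"tz":-0.002,"ax":0,"ay":0,"az":0},{"claw":0,"tx":0,"ty":0,"tz":-0.002,"ax":0,"ay":0,"az":0}]'; python3 - <<'E'
from h import *
s=robot.read_state();print(s['tool_pos'],s['ft_force'],s['moment'])
c=robot.calibration('wrist');im=robot.grab_frame('wrist');cv2.imwrite('pics/w7.png',im[:,:,::-1]);import pickle;pickle.dump((c,s),open('c7.pkl','wb'))
crop('pics/w7.png',290,75,70,70,9,'pics/w7c.png')
E
```

```text
t: 9.55
tool_pos: [0.6316, -0.0345, 0.2126]
ee_rot: [0.004, 0.693, 0.721, 0.007]
ft_force: [-0.5, 0.2, -5.7]
finger_gap: 0.11
[ 0.63164141 -0.03448128  0.21264217] [-0.5462211   0.21504335 -5.65265661] [-0.02704013  0.03963666 -0.0083206 ]
```

View pics/w7c.png

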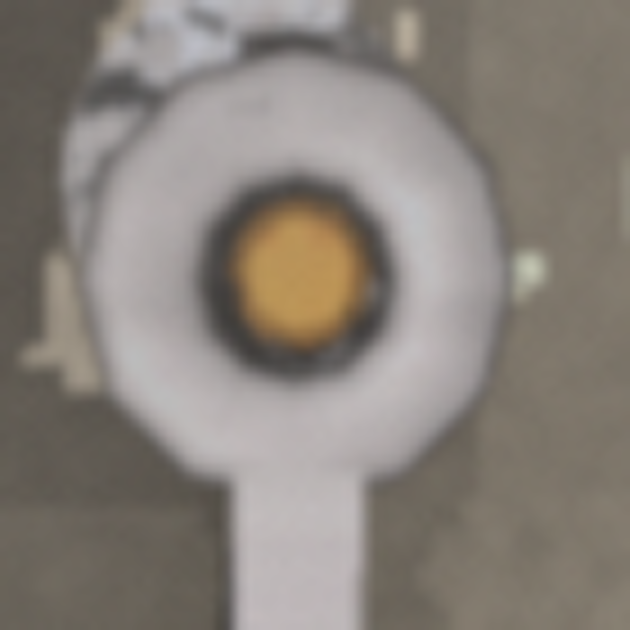

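```bash
python3 -m inch '[{"claw":0,"tx":0,"ty":0,"tz":-0.001,"ax":0,"ay":0,"az":0},{"claw":0,"tx":0,"ty":0,"tz":-0.002,"ax":0,"ay":0,"az":0},{"claw":0,"tx":0,"ty":0,"tz":-0.003,"ax":0,"ay":0,"az":0},{"claw":0,"tx":0,"ty":0,"tz":-0.004,"ax":0,"ay":0,"az":0},{"claw":0,"tx":0,"ty":0,"tz":-0.004,"ax":0,"ay":0,"az":0}]'
```

```text
t: 10.02
tool_pos: [0.6316, -0.0345, 0.2086]
ee_rot: [0.004, 0.693, 0.721, 0.007]
ft_force: [-0.6, -0.1, -4.9]
finger_gap: 0.109
```

```bash
python3 -m inch '[{"claw":0,"tx":0,"ty":0,"tz":-0.0007,"ax":0,"ay":0,"az":0},{"claw":0,"tx":0,"ty":0,"tz":-0.0014,"ax":0,"ay":0,"az":0},{"claw":0,"tx":0,"ty":0,"tz":-0.002,"ax":0,"ay":0,"az":0},{"claw":0,"tx":0,"ty":0,"tz":-0.002,"ax":0,"ay":0,"az":0}]'
```

```text
t: 10.35
tool_pos: [0.6317, -0.0345, 0.2068]
ee_rot: [0.004, 0.693, 0.721, 0.007]
ft_force: [0.3, 0.4, -6.0]
finger_gap: 0.104
```

Now half-millimetre steps until the load comes off.

```bash
python3 -m inch '[{"claw":0,"tx":0,"ty":0,"tz":-0.0005,"ax":0,"ay":0,"az":0},{"claw":0,"tx":0,"ty":0,"tz":-0.001,"ax":0,"ay":0,"az":0},{"claw":0,"tx":0,"ty":0,"tz":-0.001,"ax":0,"ay":0,"az":0}]'
```

```text
t: 10.6
tool_pos: [0.6317, -0.0345, 0.2059]
ee_rot: [0.004, 0.693, 0.721, 0.007]
ft_force: [0.0, -0.6, -4.5]
finger_gap: 0.109
```

```bash
python3 -m inch '[{"claw":0,"tx":0,"ty":0,"tz":-0.0005,"ax":0,"ay":0,"az":0},{"claw":0,"tx":0,"ty":0,"tz":-0.001,"ax":0,"ay":0,"az":0},{"claw":0,"tx":0,"ty":0,"tz":-0.001,"ax":0,"ay":0,"az":0}]'
```

```text
t: 10.85
tool_pos: [0.632, -0.0348, 0.2054]
ee_rot: [0.004, 0.693, 0.721, 0.007]
ft_force: [-0.1, -1.5, -1.0]
finger_gap: 0.108
```

```bash
python3 -m inch '[{"claw":0,"tx":0,"ty":0,"tz":-0.0005,"ax":0,"ay":0,"az":0},{"claw":0,"tx":0,"ty":0,"tz":-0.0005,"ax":0,"ay":0,"az":0},{"claw":0,"tx":0,"ty":0,"tz":-0.0005,"ax":0,"ay":0,"az":0}]'; python3 - <<'E'
from h import *
s=robot.read_state();print(s['tool_pos'],s['ft_force'],s['moment'])
c=robot.calibration('wrist');im=robot.grab_frame('wrist');cv2.imwrite('pics/w8.png',im[:,:,::-1]);import pickle;pickle.dump((c,s),open('c8.pkl','wb'))
crop('pics/w8.png',290,75,70,70,6,'pics/w8c.png')
cv2.imwrite('pics/s8.png',robot.grab_frame('side')[:,:,::-1])
crop('pics/s8.png',270,150,110,100,6,'pics/s8c.png')
E
```

```text
t: 11.1
tool_pos: [0.6321, -0.035, 0.2052]
ee_rot: [0.005, 0.693, 0.721, 0.007]
ft_force: [-0.8, -3.4, 1.4]
finger_gap: 0.106
[ 0.6321184  -0.03498561  0.20519639] [-0.77619998 -3.36213133  1.35484633] [-0.52645464  0.02678004 -0.03479942]
```

View pics/w8c.png

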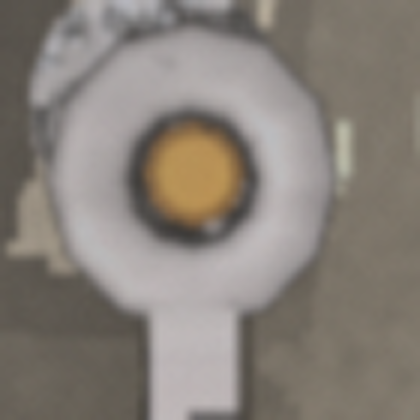

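View pics/s8c.png

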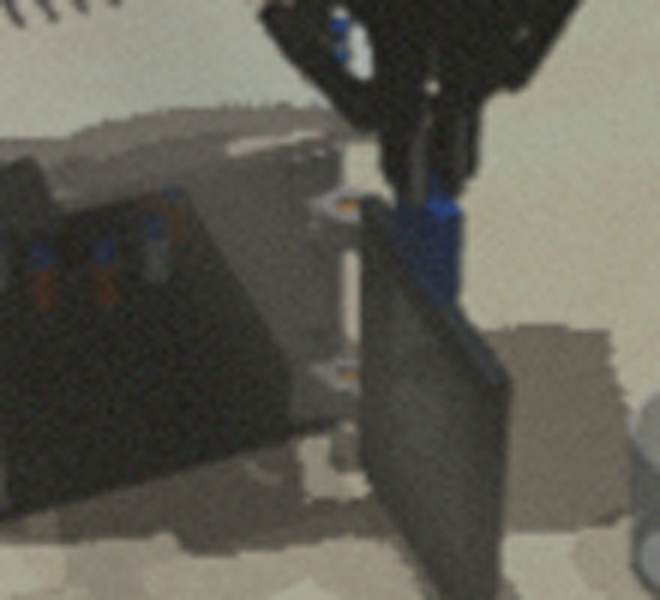

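```bash
cat > sw.py <<'E'
from h import *
import sys
def sw(angs,P=(.6278,.0430),tcp=None):
    s=robot.read_state(); t=np.array(tcp if tcp is not None else s['tool_pos'][:2]); r=t-np.array(P)
    for a in angs:
        th=np.radians(-a);R=np.array([[np.cos(th),-np.sin(th)],[np.sin(th),np.cos(th)]]);d=R@r-r
        print(a,'tx %.4f ty %.4f az %.3f'%(d[0],d[1],th))
E
python3 - <<'E'
from sw import *
P=np.array([.6278,.043]);t=np.array([.6318,-.0347])
for k in range(3):
    print('block',k); sw([5,10,15,20,25],tcp=t)
    th=np.radians(-25);R=np.array([[np.cos(th),-np.sin(th)],[np.sin(th),np.cos(th)]]);t=P+R@(t-P)
E
```

```text
block 0
5 tx -0.0068 ty -0.0001 az -0.087
10 tx -0.0136 ty 0.0005 az -0.175
15 tx -0.0202 ty 0.0016 az -0.262
20 tx -0.0268 ty 0.0033 az -0.349
25 tx -0.0332 ty 0.0056 az -0.436
block 1
5 tx -0.0062 ty 0.0028 az -0.087
10 tx -0.0121 ty 0.0062 az -0.175
15 tx -0.0177 ty 0.0100 az -0.262
20 tx -0.0229 ty 0.0143 az -0.349
25 tx -0.0277 ty 0.0191 az -0.436
block 2
5 tx -0.0044 ty 0.0052 az -0.087
10 tx -0.0083 ty 0.0107 az -0.175
15 tx -0.0118 ty 0.0165 az -0.262
20 tx -0.0147 ty 0.0227 az -0.349
25 tx -0.0171 ty 0.0290 az -0.436
```

```bash
python3 -m inch '[{"claw":0,"tx":-0.0068,"ty":-0.0001,"tz":0,"ax":0,"ay":0,"az":-0.087},{"claw":0,"tx":-0.0136,"ty":0.0005,"tz":0,"ax":0,"ay":0,"az":-0.175},{"claw":0,"tx":-0.0202,"ty":0.0016,"tz":0,"ax":0,"ay":0,"az":-0.262},{"claw":0,"tx":-0.0268,"ty":0.0033,"tz":0,"ax":0,"ay":0,"az":-0.349},{"claw":0,"tx":-0.0332,"ty":0.0056,"tz":0,"ax":0,"ay":0,"az":-0.436}]' 30
```

```text
t: 11.62
tool_pos: [0.5985, -0.0293, 0.205]
ee_rot: [0.006, 0.834, 0.552, 0.006]
ft_force: [-0.4, -3.5, 2.6]
finger_gap: 0.102
```

```bash
python3 -m inch '[{"claw":0,"tx":-0.0062,"ty":0.0028,"tz":0,"ax":0,"ay":0,"az":-0.087},{"claw":0,"tx":-0.0121,"ty":0.0062,"tz":0,"ax":0,"ay":0,"az":-0.175},{"claw":0,"tx":-0.0177,"ty":0.01,"tz":0,"ax":0,"ay":0,"az":-0.262},{"claw":0,"tx":-0.0229,"ty":0.0143,"tz":0,"ax":0,"ay":0,"az":-0.349},{"claw":0,"tx":-0.0277,"ty":0.0191,"tz":0,"ax":0,"ay":0,"az":-0.436}]' 30
```

```text
t: 12.03
tool_pos: [0.5703, -0.0101, 0.2052]
ee_rot: [0.007, 0.933, 0.359, 0.005]
ft_force: [-3.4, -3.4, 5.1]
finger_gap: 0.106
```

```bash
python3 -m inch '[{"claw":0,"tx":-0.0044,"ty":0.0052,"tz":0,"ax":0,"ay":0,"az":-0.087},{"claw":0,"tx":-0.0083,"ty":0.0107,"tz":0,"ax":0,"ay":0,"az":-0.175},{"claw":0,"tx":-0.0118,"ty":0.0165,"tz":0,"ax":0,"ay":0,"az":-0.262},{"claw":0,"tx":-0.0147,"ty":0.0227,"tz":0,"ax":0,"ay":0,"az":-0.349},{"claw":0,"tx":-0.0171,"ty":0.029,"tz":0,"ax":0,"ay":0,"az":-0.436}]' 30
python3 - <<'E'
from h import *
s=robot.read_state();print(s['tool_pos'],s['ft_force'],s['moment'])
c=robot.calibration('wrist');im=robot.grab_frame('wrist');cv2.imwrite('pics/w9.png',im[:,:,::-1]);import pickle;pickle.dump((c,s),open('c9.pkl','wb'))
cv2.imwrite('pics/s9.png',robot.grab_frame('side')[:,:,::-1])
crop('pics/s9.png',220,120,160,130,5,'pics/s9c.png')
from sw import *
sw([3,6,9,12,15])
E
```

```text
t: 12.45
tool_pos: [0.5528, 0.0194, 0.2052]
ee_rot: [0.007, 0.989, 0.149, 0.003]
ft_force: [-4.3, -2.3, 5.5]
finger_gap: 0.104
[0.55277937 0.01940906 0.20522635] [-4.27613159 -2.26025838  5.47476271] [-0.33843163  0.73481939 -0.00414429]
3 tx -0.0011 ty 0.0040 az -0.052
6 tx -0.0020 ty 0.0080 az -0.105
9 tx -0.0027 ty 0.0120 az -0.157
12 tx -0.0031 ty 0.0161 az -0.209
15 tx -0.0034 ty 0.0202 az -0.262
```

View pics/w9.png

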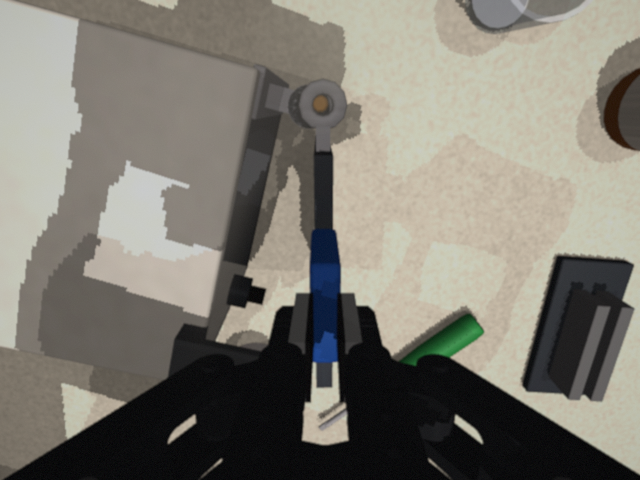

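View pics/s9c.png

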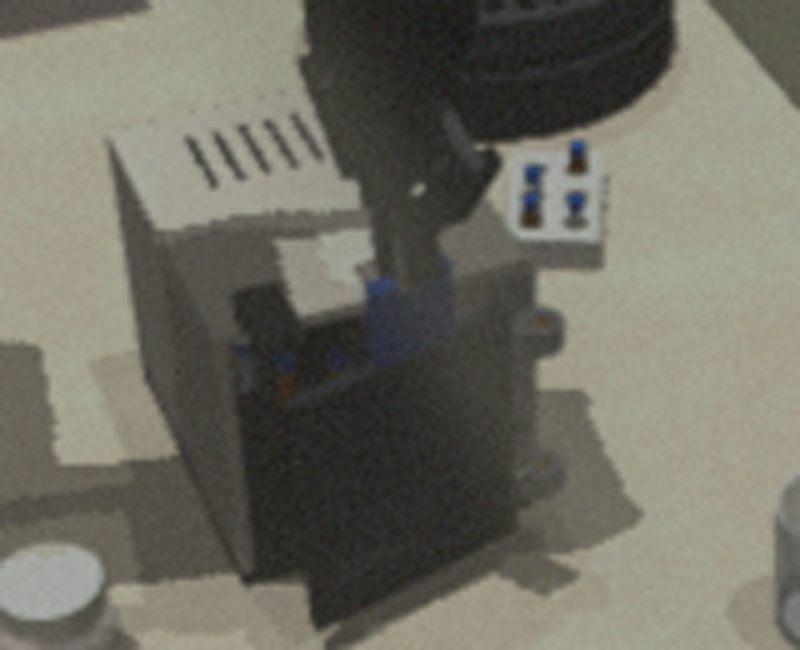

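```bash
python3 -m inch '[{"claw":0,"tx":-0.0014,"ty":0.004,"tz":0.0002,"ax":0,"ay":0,"az":-0.052},{"claw":0,"tx":-0.0025,"ty":0.008,"tz":0.0003,"ax":0,"ay":0,"az":-0.105},{"claw":0,"tx":-0.0031,"ty":0.0107,"tz":0.0003,"ax":0,"ay":0,"az":-0.14},{"claw":0,"tx":-0.0031,"ty":0.0107,"tz":0.0003,"ax":0,"ay":0,"az":-0.14}]' 30
python3 - <<'E'
from h import *
s=robot.read_state();print(s['tool_pos'],s['ft_force'],s['moment'])
c=robot.calibration('wrist');im=robot.grab_frame('wrist');cv2.imwrite('pics/w10.png',im[:,:,::-1]);import pickle;pickle.dump((c,s),open('c10.pkl','wb'))
crop('pics/w10.png',180,60,220,320,1.8,'pics/w10c.png')
from sw import *
sw([1,2,3,4,5,6,7,8])
E
```

```text
t: 12.88
tool_pos: [0.5499, 0.0306, 0.2051]
ee_rot: [0.007, 0.997, 0.081, 0.002]
ft_force: [-5.3, -1.3, 4.5]
finger_gap: 0.105
[0.54989691 0.0306143  0.20507526] [-5.26155795 -1.28354545  4.4634324 ] [-0.25599396  0.6507225  -0.07586963]
1 tx -0.0002 ty 0.0014 az -0.017
2 tx -0.0004 ty 0.0027 az -0.035
3 tx -0.0006 ty 0.0041 az -0.052
4 tx -0.0007 ty 0.0055 az -0.070
5 tx -0.0008 ty 0.0068 az -0.087
6 tx -0.0009 ty 0.0082 az -0.105
7 tx -0.0010 ty 0.0096 az -0.122
8 tx -0.0010 ty 0.0110 az -0.140
```

View pics/w10c.png

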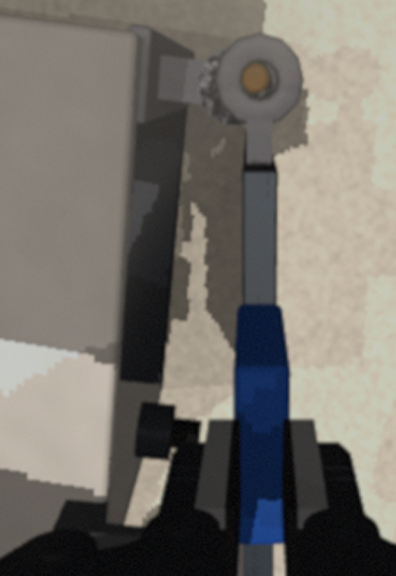

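```bash
python3 -m inch '[{"claw":0,"tx":-0.0006,"ty":0.002,"tz":0.0002,"ax":0,"ay":0,"az":-0.026},{"claw":0,"tx":-0.001,"ty":0.0041,"tz":0.0002,"ax":0,"ay":0,"az":-0.052},{"claw":0,"tx":-0.0013,"ty":0.0055,"tz":0.0002,"ax":0,"ay":0,"az":-0.07},{"claw":0,"tx":-0.0014,"ty":0.0068,"tz":0.0002,"ax":0,"ay":0,"az":-0.087},{"claw":0,"tx":-0.0014,"ty":0.0068,"tz":0.0002,"ax":0,"ay":0,"az":-0.087}]' 30
python3 - <<'E'
from h import *
s=robot.read_state();print(s['tool_pos'],s['ft_force'],s['moment'])
E
```

```text
t: 13.35
tool_pos: [0.549, 0.0369, 0.2051]
ee_rot: [0.007, 0.999, 0.038, 0.002]
ft_force: [-4.9, -2.0, 3.7]
finger_gap: 0.107
[0.54896467 0.03689526 0.20505721] [-4.85222371 -1.98895266  3.71274926] [-0.1847968   0.66861613 -0.02225701]
```

```bash
python3 -m inch '[{"claw":0,"tx":-0.0002,"ty":0.0014,"tz":0,"ax":0,"ay":0,"az":-0.017},{"claw":0,"tx":-0.0003,"ty":0.0027,"tz":0,"ax":0,"ay":0,"az":-0.035},{"claw":0,"tx":-0.0003,"ty":0.0027,"tz":0,"ax":0,"ay":0,"az":-0.035}]' 30
python3 - <<'E'
from h import *
s=robot.read_state();print(s['tool_pos'],s['ft_force'],s['moment'])
c=robot.calibration('wrist');im=robot.grab_frame('wrist');cv2.imwrite('pics/w11.png',im[:,:,::-1])
crop('pics/w11.png',180,60,220,320,1.8,'pics/w11c.png')
cv2.imwrite('pics/s11.png',robot.grab_frame('side')[:,:,::-1])
crop('pics/s11.png',220,120,160,130,5,'pics/s11c.png')
E
```

```text
t: 13.6
tool_pos: [0.5488, 0.0397, 0.205]
ee_rot: [0.007, 1.0, 0.02, 0.002]
ft_force: [-5.1, -1.6, 5.1]
finger_gap: 0.103
[0.54878286 0.03966874 0.2050335 ] [-5.12433562 -1.55595402  5.13231234] [-0.11914758  0.82784275  0.062665  ]
```

View pics/w11c.png

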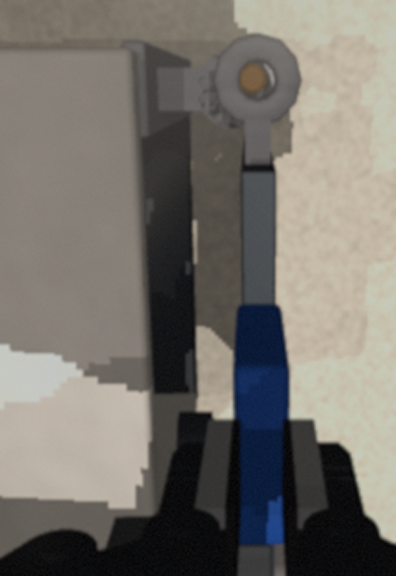

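View pics/s11c.png

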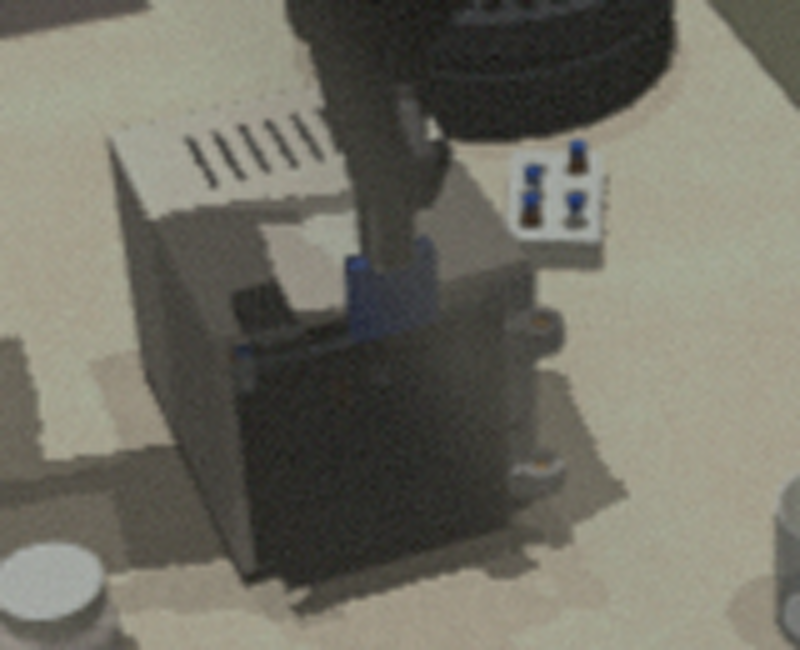

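```bash
cat > mz.py <<'E'
from cell import robot
s=robot.read_state();t=s['tool_pos'];f=s['ft_force'];m=s['moment'];rx=t[0]-.6278;ry=t[1]-.043
import math
print('M_hinge',round(m[2]+rx*f[1]-ry*f[0],3),'ang',round(math.degrees(2*math.atan2(s['ee_rot'][2],s['ee_rot'][1])),2),[round(x,2) for x in f],[round(x,4) for x in t])
E
N='{"claw":0,"tx":0,"ty":0,"tz":0,"ax":0,"ay":0,"az":0}'
python3 -m inch '[{"claw":0,"tx":0,"ty":0,"tz":0,"ax":0,"ay":0,"az":0}]' >/dev/null; python3 mz.py
python3 -m inch '[{"claw":0,"tx":0,"ty":0,"tz":0,"ax":0,"ay":0,"az":0}]' >/dev/null; python3 mz.py
python3 -m inch '[{"claw":0,"tx":-0.0002,"ty":0.0014,"tz":0,"ax":0,"ay":0,"az":-0.017},{"claw":0,"tx":-0.0002,"ty":0.0014,"tz":0,"ax":0,"ay":0,"az":-0.017},{"claw":0,"tx":-0.0002,"ty":0.0014,"tz":0,"ax":0,"ay":0,"az":-0.017}]' >/dev/null; python3 mz.py
python3 -m inch '[{"claw":0,"tx":0,"ty":0,"tz":0,"ax":0,"ay":0,"az":0}]' >/dev/null; python3 mz.py
python3 -m inch '[{"claw":0,"tx":0,"ty":0,"tz":0,"ax":0,"ay":0,"az":0}]' >/dev/null; python3 mz.py
```

```text
M_hinge -0.014 ang 2.35 [np.float64(-5.51), np.float64(-0.09), np.float64(5.09)] [np.float64(0.5488), np.float64(0.0395), np.float64(0.2051)]
M_hinge 0.064 ang 2.35 [np.float64(-4.78), np.float64(-0.32), np.float64(4.91)] [np.float64(0.5488), np.float64(0.0395), np.float64(0.2051)]
M_hinge -0.021 ang 1.39 [np.float64(-4.91), np.float64(0.0), np.float64(5.79)] [np.float64(0.5487), np.float64(0.0409), np.float64(0.205)]
M_hinge 0.101 ang 1.4 [np.float64(-4.77), np.float64(-1.22), np.float64(4.74)] [np.float64(0.5487), np.float64(0.0409), np.float64(0.2051)]
M_hinge -0.016 ang 1.4 [np.float64(-4.39), np.float64(-0.58), np.float64(4.67)] [np.float64(0.5487), np.float64(0.0409), np.float64(0.2051)]
```

```bash

python3 -m inch '[{"claw":0,"tx":0,"ty":0.0014,"tz":0,"ax":0,"ay":0,"az":-0.017},{"claw":0,"tx":0,"ty":0.0014,"tz":0,"ax":0,"ay":0,"az":-0.017},{"claw":0,"tx":0,"ty":0.0014,"tz":0,"ax":0,"ay":0,"az":-0.017}]' >/dev/null; python3 mz.py
python3 -m inch '[{"claw":0,"tx":0,"ty":0,"tz":0,"ax":0,"ay":0,"az":0}]' >/dev/null; python3 mz.py
python3 -m inch '[{"claw":0,"tx":0,"ty":0,"tz":0,"ax":0,"ay":0,"az":0}]' >/dev/null; python3 mz.py
python3 -m inch '[{"claw":0,"tx":0,"ty":0.0014,"tz":0,"ax":0,"ay":0,"az":-0.017},{"claw":0,"tx":0,"ty":0.0014,"tz":0,"ax":0,"ay":0,"az":-0.017},{"claw":0,"tx":0,"ty":0.0014,"tz":0,"ax":0,"ay":0,"az":-0.017}]' >/dev/null; python3 mz.py
python3 -m inch '[{"claw":0,"tx":0,"ty":0,"tz":0,"ax":0,"ay":0,"az":0}]' >/dev/null; python3 mz.py
python3 -m inch '[{"claw":0,"tx":0,"ty":0,"tz":0,"ax":0,"ay":0,"az":0}]' >/dev/null; python3 mz.py
```

```text
M_hinge 0.124 ang 0.42 [np.float64(-4.79), np.float64(-1.01), np.float64(4.85)] [np.float64(0.5487), np.float64(0.0421), np.float64(0.2051)]
M_hinge 0.123 ang 0.42 [np.float64(-5.41), np.float64(-1.46), np.float64(4.68)] [np.float64(0.5487), np.float64(0.0421), np.float64(0.205)]
M_hinge 0.054 ang 0.42 [np.float64(-4.41), np.float64(-0.62), np.float64(4.97)] [np.float64(0.5487), np.float64(0.0421), np.float64(0.2051)]
M_hinge 0.224 ang -0.55 [np.float64(-5.51), np.float64(-2.65), np.float64(5.01)] [np.float64(0.5487), np.float64(0.0434), np.float64(0.2051)]
M_hinge 0.145 ang -0.55 [np.float64(-5.07), np.float64(-0.96), np.float64(5.83)] [np.float64(0.5487), np.float64(0.0434), np.float64(0.2051)]
M_hinge 0.208 ang -0.55 [np.float64(-4.97), np.float64(-1.44), np.float64(6.04)] [np.float64(0.5487), np.float64(0.0434), np.float64(0.2051)]
```

```bash

python3 -m inch '[{"claw":0,"tx":-0.0002,"ty":-0.001,"tz":0.0002,"ax":0,"ay":0,"az":0.013},{"claw":0,"tx":-0.0005,"ty":-0.0021,"tz":0.0005,"ax":0,"ay":0,"az":0.026},{"claw":0,"tx":-0.0005,"ty":-0.0021,"tz":0.0005,"ax":0,"ay":0,"az":0.026},{"claw":0,"tx":-0.0005,"ty":-0.0021,"tz":0.0005,"ax":0,"ay":0,"az":0.026}]' 20; python3 mz.py
python3 -m inch '[{"claw":0,"tx":0,"ty":0,"tz":0,"ax":0,"ay":0,"az":0}]' >/dev/null; python3 mz.py
```

```text
t: 15.45
tool_pos: [0.5485, 0.0416, 0.2049]
ee_rot: [0.007, 1.0, 0.008, 0.002]
ft_force: [0.0, 0.5, -1.8]
finger_gap: 0.103
M_hinge 0.031 ang 0.91 [np.float64(0.03), np.float64(0.48), np.float64(-1.83)] [np.float64(0.5485), np.float64(0.0416), np.float64(0.2049)]
M_hinge 0.029 ang 0.9 [np.float64(0.39), np.float64(0.5), np.float64(-4.16)] [np.float64(0.5484), np.float64(0.0416), np.float64(0.205)]
```

```bash

python3 -m inch '[{"claw":0,"tx":0,"ty":0,"tz":-0.0003,"ax":0,"ay":0,"az":0},{"claw":0,"tx":0,"ty":0,"tz":-0.0005,"ax":0,"ay":0,"az":0},{"claw":0,"tx":0,"ty":0,"tz":-0.0005,"ax":0,"ay":0,"az":0}]' 20; python3 mz.py
python3 -m inch '[{"claw":0,"tx":0,"ty":0,"tz":0,"ax":0,"ay":0,"az":0}]' >/dev/null; python3 mz.py
```

```text
t: 15.78
tool_pos: [0.5484, 0.0415, 0.2049]
ee_rot: [0.008, 1.0, 0.008, 0.002]
ft_force: [-0.4, -0.4, -1.4]
finger_gap: 0.112
M_hinge 0.021 ang 0.9 [np.float64(-0.37), np.float64(-0.37), np.float64(-1.42)] [np.float64(0.5484), np.float64(0.0415), np.float64(0.2049)]
M_hinge 0.008 ang 0.9 [np.float64(-1.03), np.float64(0.55), np.float64(-1.97)] [np.float64(0.5483), np.float64(0.0415), np.float64(0.2049)]
```

Supported by the arms. Open slowly.

```bash

python3 -m inch '[{"claw":0.13,"tx":0,"ty":0,"tz":0,"ax":0,"ay":0,"az":0},{"claw":0.16,"tx":0,"ty":0,"tz":0,"ax":0,"ay":0,"az":0},{"claw":0.19,"tx":0,"ty":0,"tz":0,"ax":0,"ay":0,"az":0},{"claw":0.22,"tx":0,"ty":0,"tz":0,"ax":0,"ay":0,"az":0},{"claw":0.25,"tx":0,"ty":0,"tz":0,"ax":0,"ay":0,"az":0}]'; python3 mz.py
python3 - <<'E'
from h import *
im=robot.grab_frame('wrist');cv2.imwrite('pics/w12.png',im[:,:,::-1])
crop('pics/w12.png',180,60,220,320,1.8,'pics/w12c.png')
E
```

```text
t: 16.28
tool_pos: [0.5484, 0.0415, 0.2052]
ee_rot: [0.008, 1.0, 0.008, 0.003]
ft_force: [-0.0, 0.3, -0.3]
finger_gap: 0.254
M_hinge -0.005 ang 0.9 [np.float64(-0.04), np.float64(0.26), np.float64(-0.28)] [np.float64(0.5484), np.float64(0.0415), np.float64(0.2052)]
```

View pics/w12c.png

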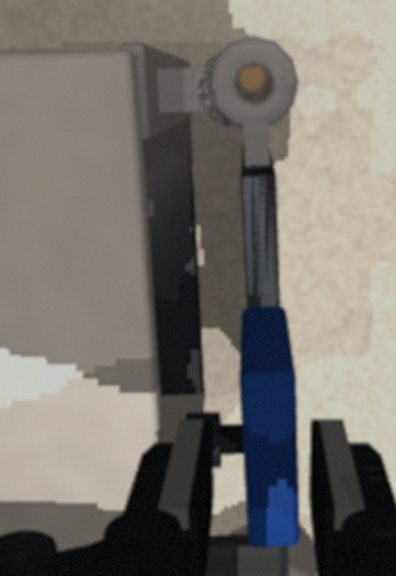

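```bash

python3 -m inch '[{"claw":0.3,"tx":0,"ty":0,"tz":0,"ax":0,"ay":0,"az":0},{"claw":0.35,"tx":0,"ty":0,"tz":0,"ax":0,"ay":0,"az":0},{"claw":0.35,"tx":0,"ty":0,"tz":0,"ax":0,"ay":0,"az":0},{"claw":0.35,"tx":0,"ty":0,"tz":0,"ax":0,"ay":0,"az":0},{"claw":0.35,"tx":0,"ty":0,"tz":0,"ax":0,"ay":0,"az":0}]'
python3 - <<'E'
from h import *
im=robot.grab_frame('wrist');cv2.imwrite('pics/w13.png',im[:,:,::-1])
crop('pics/w13.png',180,60,220,320,1.8,'pics/w13c.png')
E
```

```text
t: 16.75
tool_pos: [0.5482, 0.0415, 0.2049]
ee_rot: [0.008, 1.0, 0.008, 0.002]
ft_force: [0.9, 0.1, 0.8]
finger_gap: 0.349
```

View pics/w13c.png

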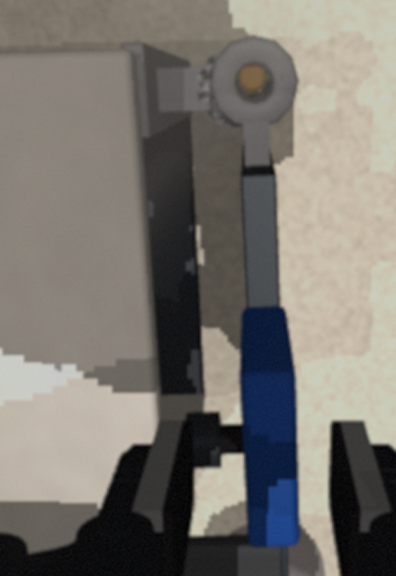

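```bash

python3 -m inch '[{"claw":0.35,"tx":0,"ty":0,"tz":0.01,"ax":0,"ay":0,"az":0},{"claw":0.35,"tx":0,"ty":0,"tz":0.03,"ax":0,"ay":0,"az":0},{"claw":0.35,"tx":0,"ty":0,"tz":0.055,"ax":0,"ay":0,"az":0},{"claw":0.35,"tx":0,"ty":0,"tz":0.075,"ax":0,"ay":0,"az":0},{"claw":0.35,"tx":0,"ty":0,"tz":0.08,"ax":0,"ay":0,"az":0}]'
python3 -m inch '[{"claw":0.35,"tx":-0.02,"ty":0,"tz":0.01,"ax":0,"ay":0,"az":0},{"claw":0.35,"tx":-0.04,"ty":0,"tz":0.02,"ax":0,"ay":0,"az":0},{"claw":0.35,"tx":-0.06,"ty":0,"tz":0.02,"ax":0,"ay":0,"az":0},{"claw":0.35,"tx":-0.06,"ty":0,"tz":0.02,"ax":0,"ay":0,"az":0}]'
python3 - <<'E'
from h import *
c=robot.calibration('wrist');im=robot.grab_frame('wrist');cv2.imwrite('pics/w14.png',im[:,:,::-1]);import pickle;pickle.dump((c,robot.read_state()),open('c14.pkl','wb'))
E
```

```text
t: 17.22
tool_pos: [0.5496, 0.0415, 0.2893]
ee_rot: [0.008, 1.0, 0.008, 0.006]
ft_force: [-0.3, 0.6, -0.3]
finger_gap: 0.351
t: 17.55
tool_pos: [0.4857, 0.0418, 0.3058]
ee_rot: [0.008, 1.0, 0.008, 0.002]
ft_force: [1.0, -0.7, 1.0]
finger_gap: 0.355
```

View pics/w14.png

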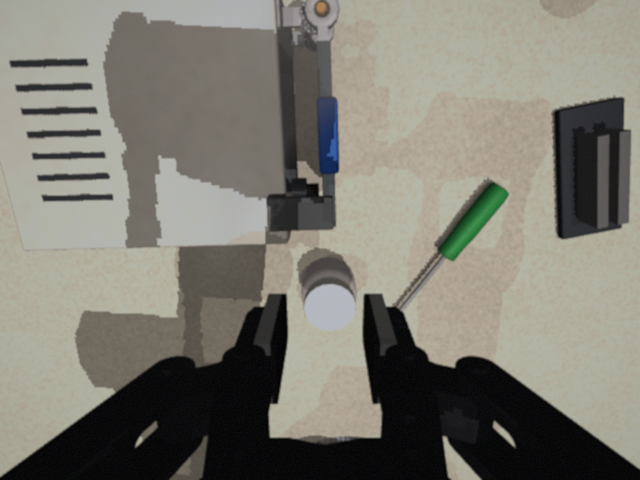

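```bash
python3 - <<'E'
from h import *
crop('pics/w14.png',250,0,110,250,3.2,'pics/w14c.png')
import pickle;c,s=pickle.load(open('c14.pkl','rb'))
a=ray('wrist',321,8,.156,c);print(a)
E
```

```text
[0.62620981 0.0434263  0.156     ]
```

View pics/w14c.png

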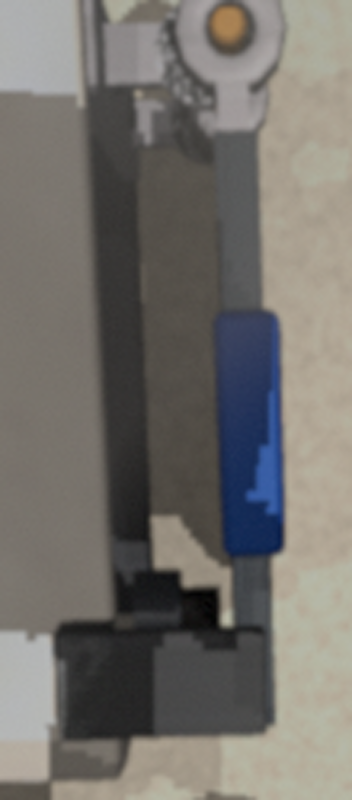

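```bash

python3 -m inch '[{"claw":0.4,"tx":0.02,"ty":0,"tz":0,"ax":0,"ay":0,"az":0},{"claw":0.4,"tx":0.045,"ty":-0.002,"tz":-0.01,"ax":0,"ay":0,"az":0},{"claw":0.4,"tx":0.06,"ty":-0.002,"tz":-0.03,"ax":0,"ay":0,"az":0},{"claw":0.4,"tx":0.06,"ty":-0.002,"tz":-0.04,"ax":0,"ay":0,"az":0},{"claw":0.4,"tx":0.06,"ty":-0.002,"tz":-0.04,"ax":0,"ay":0,"az":0}]'
python3 -m inch '[{"claw":0.4,"tx":0,"ty":0,"tz":-0.01,"ax":0,"ay":0,"az":0},{"claw":0.4,"tx":0,"ty":0,"tz":-0.03,"ax":0,"ay":0,"az":0},{"claw":0.4,"tx":0,"ty":0,"tz":-0.05,"ax":0,"ay":0,"az":0},{"claw":0.4,"tx":0,"ty":0,"tz":-0.054,"ax":0,"ay":0,"az":0},{"claw":0.4,"tx":0,"ty":0,"tz":-0.054,"ax":0,"ay":0,"az":0}]'
python3 - <<'E'
from h import *
im=robot.grab_frame('wrist');cv2.imwrite('pics/w15.png',im[:,:,::-1])
crop('pics/w15.png',180,60,220,320,1.8,'pics/w15c.png')
E
```

```text
t: 18.02
tool_pos: [0.5473, 0.0395, 0.2612]
ee_rot: [0.007, 1.0, 0.008, -0.001]
ft_force: [-1.4, -0.3, -0.5]
finger_gap: 0.4
t: 18.43
tool_pos: [0.5473, 0.0396, 0.2104]
ee_rot: [0.008, 1.0, 0.008, 0.001]
ft_force: [-0.6, -0.3, -0.3]
finger_gap: 0.4
```

View pics/w15c.png

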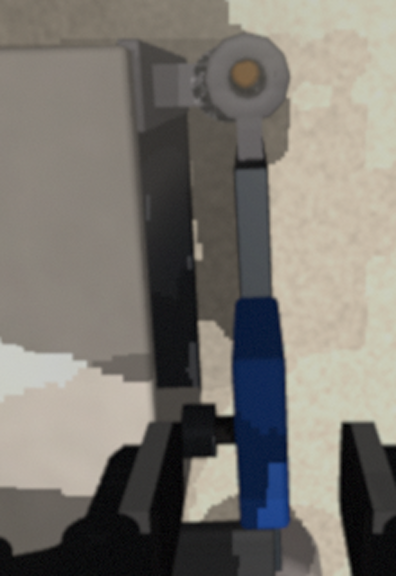

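```bash

python3 -m inch '[{"claw":0.4,"tx":0,"ty":0.003,"tz":0,"ax":0,"ay":0,"az":0},{"claw":0.4,"tx":0,"ty":0.006,"tz":0,"ax":0,"ay":0,"az":0},{"claw":0.4,"tx":0,"ty":0.008,"tz":0,"ax":0,"ay":0,"az":0},{"claw":0.4,"tx":0,"ty":0.009,"tz":0,"ax":0,"ay":0,"az":0},{"claw":0.4,"tx":0,"ty":0.01,"tz":0,"ax":0,"ay":0,"az":0}]'
python3 -m inch '[{"claw":0.4,"tx":0,"ty":0.0007,"tz":0,"ax":0,"ay":0,"az":0},{"claw":0.4,"tx":0,"ty":0.0014,"tz":0,"ax":0,"ay":0,"az":0},{"claw":0.4,"tx":0,"ty":0.002,"tz":0,"ax":0,"ay":0,"az":0},{"claw":0.4,"tx":0,"ty":0.0027,"tz":0,"ax":0,"ay":0,"az":0},{"claw":0.4,"tx":0,"ty":0.0033,"tz":0,"ax":0,"ay":0,"az":0}]'
python3 - <<'E'
from h import *
im=robot.grab_frame('wrist');cv2.imwrite('pics/w16.png',im[:,:,::-1])
crop('pics/w16.png',180,60,220,320,1.8,'pics/w16c.png')
E
```

```text
t: 18.9
tool_pos: [0.5484, 0.0498, 0.2114]
ee_rot: [0.008, 1.0, 0.008, 0.003]
ft_force: [-0.0, 0.2, 0.2]
finger_gap: 0.403
t: 19.32
tool_pos: [0.5482, 0.0528, 0.2109]
ee_rot: [0.008, 1.0, 0.008, 0.002]
ft_force: [0.2, 0.2, -0.1]
finger_gap: 0.399
```

View pics/w16c.png

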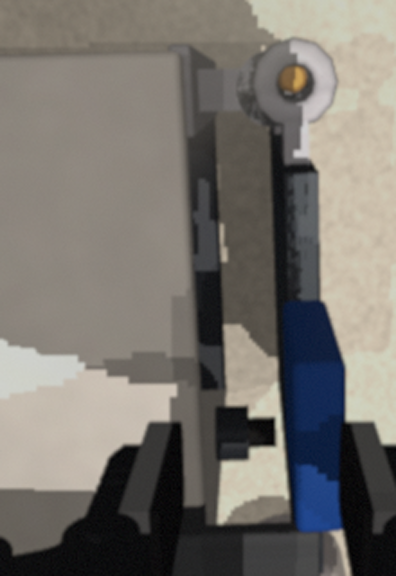

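```bash

python3 -m inch '[{"claw":0.4,"tx":0,"ty":0.0006,"tz":0,"ax":0,"ay":0,"az":0},{"claw":0.4,"tx":0,"ty":0.0012,"tz":0,"ax":0,"ay":0,"az":0},{"claw":0.4,"tx":0,"ty":0.0018,"tz":0,"ax":0,"ay":0,"az":0},{"claw":0.4,"tx":0,"ty":0.0024,"tz":0,"ax":0,"ay":0,"az":0},{"claw":0.4,"tx":0,"ty":0.003,"tz":0,"ax":0,"ay":0,"az":0}]';python3 mz.py
python3 -m inch '[{"claw":0.4,"tx":0,"ty":0,"tz":0,"ax":0,"ay":0,"az":0},{"claw":0.4,"tx":0,"ty":0,"tz":0,"ax":0,"ay":0,"az":0},{"claw":0.4,"tx":0,"ty":0,"tz":0,"ax":0,"ay":0,"az":0}]';python3 mz.py
python3 - <<'E'
from h import *
im=robot.grab_frame('wrist');cv2.imwrite('pics/w17.png',im[:,:,::-1])
crop('pics/w17.png',180,60,220,320,1.8,'pics/w17c.png')
E
```

```text
t: 19.78
tool_pos: [0.5483, 0.0559, 0.2109]
ee_rot: [0.008, 1.0, 0.008, 0.002]
ft_force: [-0.4, 0.9, -0.9]
finger_gap: 0.405
M_hinge -0.065 ang 0.9 [np.float64(-0.39), np.float64(0.86), np.float64(-0.87)] [np.float64(0.5483), np.float64(0.0559), np.float64(0.2109)]
t: 20.03
tool_pos: [0.5482, 0.0558, 0.2109]
ee_rot: [0.008, 1.0, 0.008, 0.002]
ft_force: [-1.2, 0.4, 0.8]
finger_gap: 0.396
M_hinge 0.024 ang 0.91 [np.float64(-1.23), np.float64(0.35), np.float64(0.8)] [np.float64(0.5482), np.float64(0.0558), np.float64(0.2109)]
```

View pics/w17c.png

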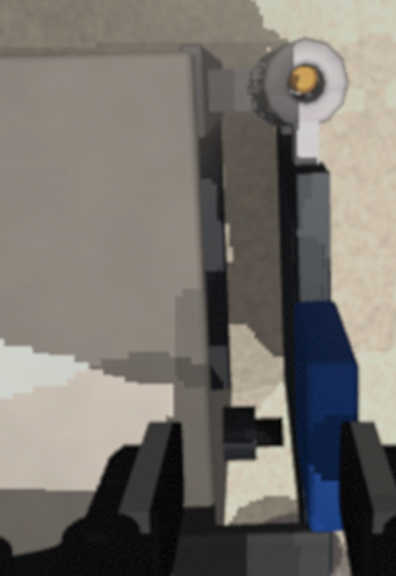

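```bash

python3 -m inch '[{"claw":0.4,"tx":0,"ty":0.0005,"tz":0,"ax":0,"ay":0,"az":0},{"claw":0.4,"tx":0,"ty":0.001,"tz":0,"ax":0,"ay":0,"az":0},{"claw":0.4,"tx":0,"ty":0.0015,"tz":0,"ax":0,"ay":0,"az":0},{"claw":0.4,"tx":0,"ty":0.002,"tz":0,"ax":0,"ay":0,"az":0},{"claw":0.4,"tx":0,"ty":0.002,"tz":0,"ax":0,"ay":0,"az":0}]';python3 mz.py
python3 - <<'E'
from h import *
im=robot.grab_frame('wrist');cv2.imwrite('pics/w18.png',im[:,:,::-1])
crop('pics/w18.png',180,60,220,320,1.8,'pics/w18c.png')
E
```

```text
t: 20.5
tool_pos: [0.5483, 0.0579, 0.2109]
ee_rot: [0.008, 1.0, 0.008, 0.002]
ft_force: [-1.2, 0.2, -0.3]
finger_gap: 0.4
M_hinge 0.05 ang 0.91 [np.float64(-1.23), np.float64(0.2), np.float64(-0.33)] [np.float64(0.5483), np.float64(0.0579), np.float64(0.2109)]
```

View pics/w18c.png

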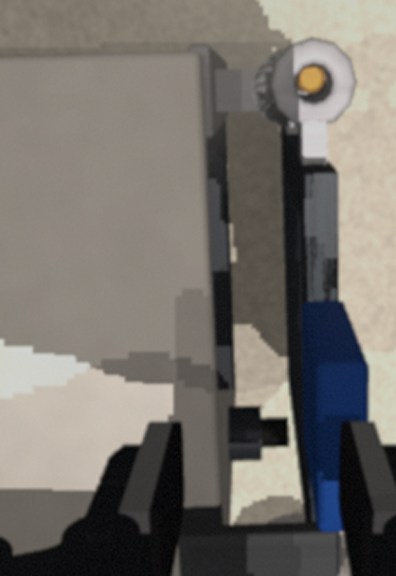

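```bash

python3 -m inch '[{"claw":0.4,"tx":0,"ty":0.0005,"tz":0,"ax":0,"ay":0,"az":0},{"claw":0.4,"tx":0,"ty":0.001,"tz":0,"ax":0,"ay":0,"az":0},{"claw":0.4,"tx":0,"ty":0.0015,"tz":0,"ax":0,"ay":0,"az":0},{"claw":0.4,"tx":0,"ty":0.002,"tz":0,"ax":0,"ay":0,"az":0},{"claw":0.4,"tx":0,"ty":0.002,"tz":0,"ax":0,"ay":0,"az":0}]';python3 mz.py
python3 - <<'E'
from h import *
im=robot.grab_frame('wrist');cv2.imwrite('pics/w19.png',im[:,:,::-1])
crop('pics/w19.png',180,60,220,320,1.8,'pics/w19c.png')
im=robot.grab_frame('side');cv2.imwrite('pics/s19.png',im[:,:,::-1])
crop('pics/s19.png',220,120,160,130,5,'pics/s19c.png')
E
```

```text
t: 20.97
tool_pos: [0.5482, 0.0599, 0.2109]
ee_rot: [0.008, 1.0, 0.008, 0.002]
ft_force: [-0.3, 0.5, -0.1]
finger_gap: 0.4
M_hinge -0.02 ang 0.91 [np.float64(-0.25), np.float64(0.47), np.float64(-0.08)] [np.float64(0.5482), np.float64(0.0599), np.float64(0.2109)]
```

View pics/w19c.png

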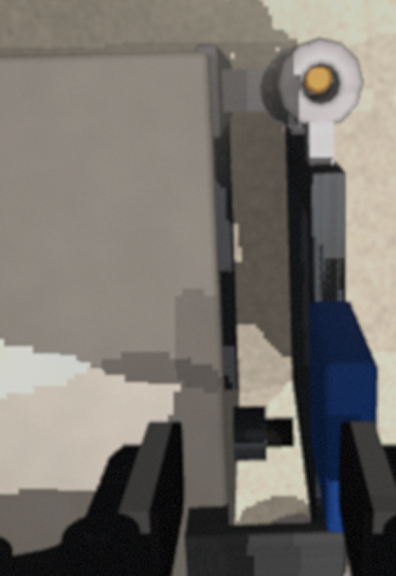

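View pics/s19c.png

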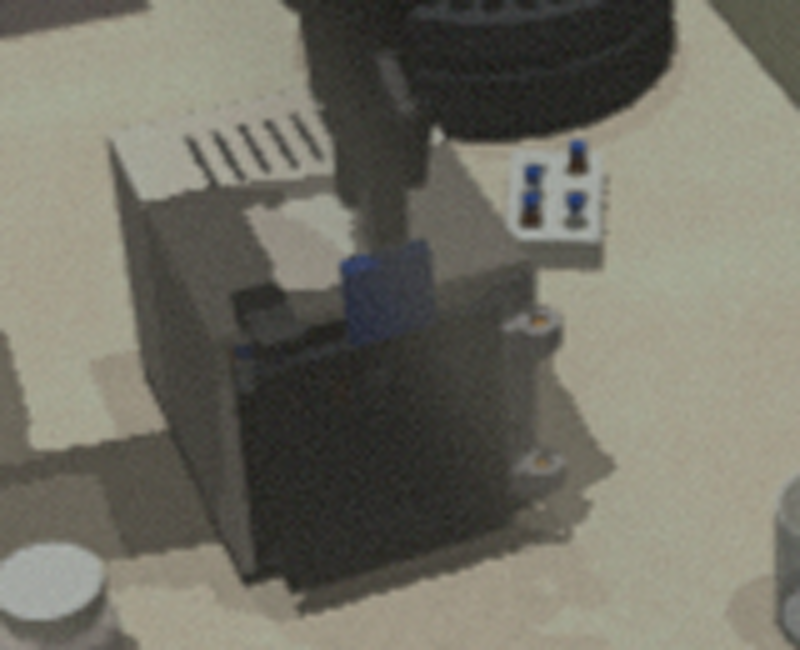

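```bash
python3 - <<'E'
from h import *
crop('pics/s19.png',270,140,60,60,10,'pics/s19d.png')
crop('pics/s11.png',270,140,60,60,10,'pics/s11d.png')
s=robot.read_state();t=s['tool_pos']
f=lambda P:(proj('side',P)-[270,140])*10
print('tcp',f(t),'tip',f(t-[0,0,.017]),'outer tip',f(t-[0,.019,.015]))
print('grip top corners',f([[.5278,.0335,.221],[.5718,.0335,.221],[.5278,.0335,.175],[.5718,.0335,.175]]))
E
```

```text
tcp [[245.97643184 279.65108024]] tip [[249.47423967 336.7166273 ]] outer tip [[272.8501697  373.69701901]]
grip top corners [[195.18408154 323.99884027]
 [371.34248783 284.77440114]
 [206.17697843 478.41226335]
 [377.25208011 438.93971321]]
```

View pics/s19d.png

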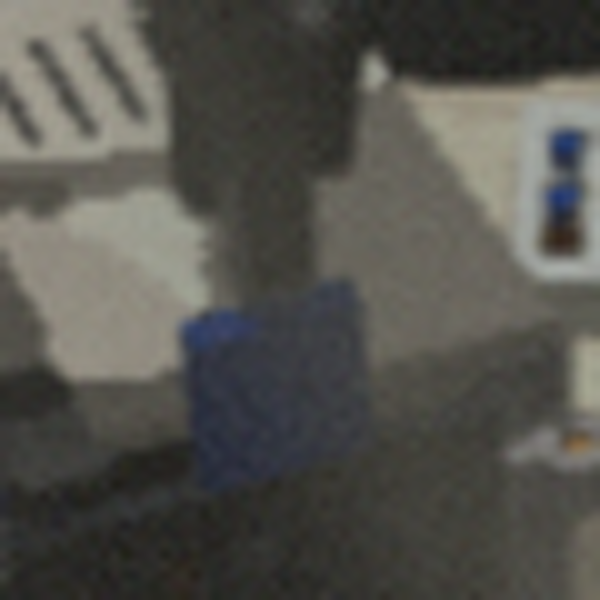

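View pics/s11d.png

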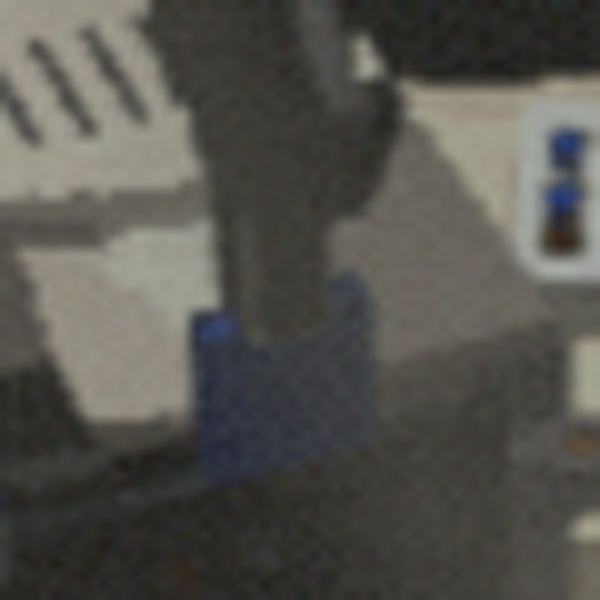

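```bash

python3 -m inch '[{"claw":0.4,"tx":0,"ty":0,"tz":0.008,"ax":0,"ay":0,"az":0},{"claw":0.3,"tx":0,"ty":-0.003,"tz":0.025,"ax":0,"ay":0,"az":0},{"claw":0.2,"tx":0,"ty":-0.03,"tz":0.025,"ax":0,"ay":0,"az":0},{"claw":0,"tx":0,"ty":-0.06,"tz":0.025,"ax":0,"ay":0,"az":0},{"claw":0,"tx":0,"ty":-0.062,"tz":0.025,"ax":0,"ay":0,"az":0}]' 20
python3 -m inch '[{"claw":0,"tx":0,"ty":0,"tz":-0.015,"ax":0,"ay":0,"az":0},{"claw":0,"tx":0,"ty":0,"tz":-0.03,"ax":0,"ay":0,"az":0},{"claw":0,"tx":0,"ty":0,"tz":-0.04,"ax":0,"ay":0,"az":0},{"claw":0,"tx":0,"ty":0,"tz":-0.04,"ax":0,"ay":0,"az":0}]'
python3 - <<'E'
from h import *
c=robot.calibration('wrist');im=robot.grab_frame('wrist');cv2.imwrite('pics/w20.png',im[:,:,::-1])
im=robot.grab_frame('side');cv2.imwrite('pics/s20.png',im[:,:,::-1])
crop('pics/s20.png',250,130,90,80,7,'pics/s20c.png')
E
```

```text
t: 21.48
tool_pos: [0.5486, -0.0059, 0.2369]
ee_rot: [0.009, 1.0, 0.007, 0.003]
ft_force: [-0.1, 0.1, -0.9]
finger_gap: 0.001
t: 21.82
tool_pos: [0.5471, -0.0019, 0.1941]
ee_rot: [0.007, 1.0, 0.008, 0.0]
ft_force: [-0.3, 0.2, -0.4]
finger_gap: -0.003
```

View pics/w20.png

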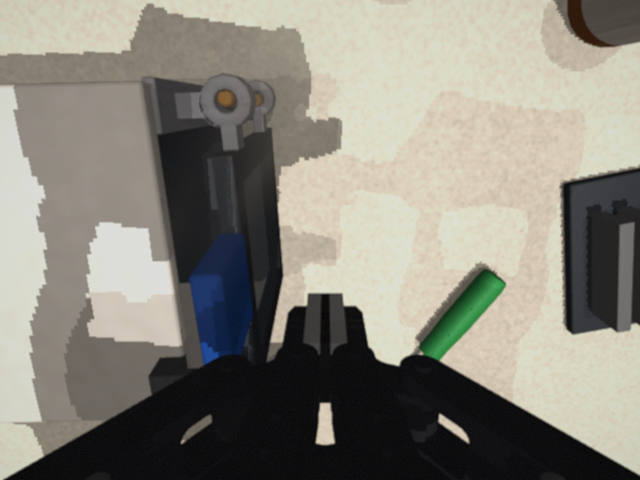

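View pics/s20c.png

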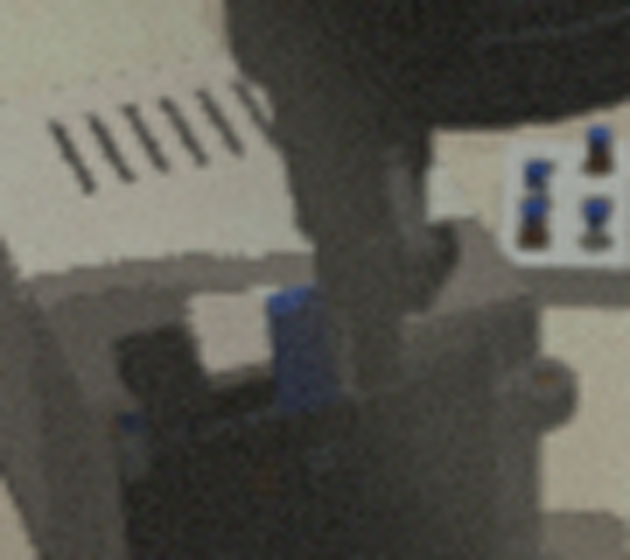

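```bash

python3 -m inch '[{"claw":0,"tx":0,"ty":0.004,"tz":0,"ax":0,"ay":0,"az":0},{"claw":0,"tx":0,"ty":0.008,"tz":0,"ax":0,"ay":0,"az":0},{"claw":0,"tx":0,"ty":0.011,"tz":0,"ax":0,"ay":0,"az":0},{"claw":0,"tx":0,"ty":0.013,"tz":0,"ax":0,"ay":0,"az":0},{"claw":0,"tx":0,"ty":0.014,"tz":0,"ax":0,"ay":0,"az":0}]'; python3 mz.py
python3 -m inch '[{"claw":0,"tx":0,"ty":0.0007,"tz":0,"ax":0,"ay":0,"az":0},{"claw":0,"tx":0,"ty":0.0014,"tz":0,"ax":0,"ay":0,"az":0},{"claw":0,"tx":0,"ty":0.002,"tz":0,"ax":0,"ay":0,"az":0},{"claw":0,"tx":0,"ty":0.0025,"tz":0,"ax":0,"ay":0,"az":0},{"claw":0,"tx":0,"ty":0.003,"tz":0,"ax":0,"ay":0,"az":0}]'; python3 mz.py
python3 - <<'E'
from h import *
im=robot.grab_frame('wrist');cv2.imwrite('pics/w21.png',im[:,:,::-1])
crop('pics/w21.png',140,60,220,320,1.8,'pics/w21c.png')
E
```

```text
t: 22.33
tool_pos: [0.5483, 0.0124, 0.1962]
ee_rot: [0.008, 1.0, 0.008, 0.003]
ft_force: [-0.3, 0.1, 0.1]
finger_gap: 0.004
M_hinge -0.022 ang 0.94 [np.float64(-0.25), np.float64(0.1), np.float64(0.08)] [np.float64(0.5483), np.float64(0.0124), np.float64(0.1962)]
t: 22.75
tool_pos: [0.5482, 0.0148, 0.1959]
ee_rot: [0.008, 1.0, 0.008, 0.002]
ft_force: [-0.2, 0.1, -0.6]
finger_gap: 0.002
M_hinge -0.012 ang 0.9 [np.float64(-0.18), np.float64(0.07), np.float64(-0.62)] [np.float64(0.5482), np.float64(0.0148), np.float64(0.1959)]
```

View pics/w21c.png

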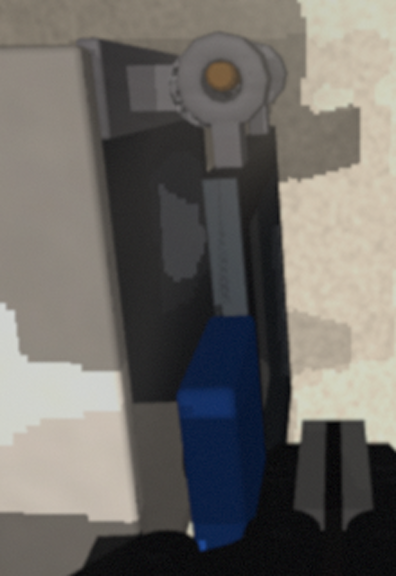

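```bash

python3 -m inch '[{"claw":0,"tx":0,"ty":0.0015,"tz":0,"ax":0,"ay":0,"az":0},{"claw":0,"tx":0,"ty":0.003,"tz":0,"ax":0,"ay":0,"az":0},{"claw":0,"tx":0,"ty":0.0045,"tz":0,"ax":0,"ay":0,"az":0},{"claw":0,"tx":0,"ty":0.0055,"tz":0,"ax":0,"ay":0,"az":0},{"claw":0,"tx":0,"ty":0.006,"tz":0,"ax":0,"ay":0,"az":0}]'; python3 mz.py
python3 -m inch '[{"claw":0,"tx":0,"ty":0.0005,"tz":0,"ax":0,"ay":0,"az":0},{"claw":0,"tx":0,"ty":0.001,"tz":0,"ax":0,"ay":0,"az":0},{"claw":0,"tx":0,"ty":0.0015,"tz":0,"ax":0,"ay":0,"az":0},{"claw":0,"tx":0,"ty":0.002,"tz":0,"ax":0,"ay":0,"az":0},{"claw":0,"tx":0,"ty":0.0025,"tz":0,"ax":0,"ay":0,"az":0}]'; python3 mz.py
python3 - <<'E'
from h import *
im=robot.grab_frame('wrist');cv2.imwrite('pics/w22.png',im[:,:,::-1])
crop('pics/w22.png',140,60,220,320,1.8,'pics/w22c.png')
E
```

```text
t: 23.22
tool_pos: [0.5482, 0.021, 0.1959]
ee_rot: [0.008, 1.0, 0.008, 0.002]
ft_force: [-0.1, 0.1, 0.2]
finger_gap: 0.003
M_hinge -0.005 ang 0.92 [np.float64(-0.13), np.float64(0.06), np.float64(0.21)] [np.float64(0.5482), np.float64(0.021), np.float64(0.1959)]
t: 23.63
tool_pos: [0.5482, 0.0232, 0.196]
ee_rot: [0.008, 1.0, 0.008, 0.002]
ft_force: [-0.8, -2.0, -0.1]
finger_gap: 0.001
M_hinge 0.141 ang 0.9 [np.float64(-0.8), np.float64(-2.04), np.float64(-0.13)] [np.float64(0.5482), np.float64(0.0232), np.float64(0.196)]
```

View pics/w22c.png

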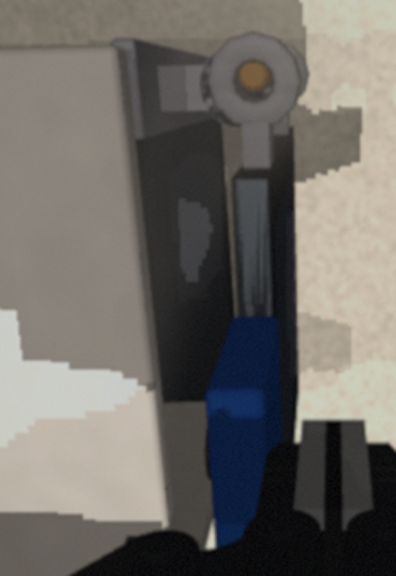

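```bash

for i in 1 2 3; do python3 -m inch '[{"claw":0,"tx":0,"ty":0,"tz":0,"ax":0,"ay":0,"az":0}]'>/dev/null; python3 mz.py; done
python3 -m inch '[{"claw":0,"tx":0,"ty":0.0005,"tz":0,"ax":0,"ay":0,"az":0},{"claw":0,"tx":0,"ty":0.001,"tz":0,"ax":0,"ay":0,"az":0},{"claw":0,"tx":0,"ty":0.0015,"tz":0,"ax":0,"ay":0,"az":0},{"claw":0,"tx":0,"ty":0.0015,"tz":0,"ax":0,"ay":0,"az":0}]'>/dev/null; python3 mz.py
for i in 1 2 3; do python3 -m inch '[{"claw":0,"tx":0,"ty":0,"tz":0,"ax":0,"ay":0,"az":0}]'>/dev/null; python3 mz.py; done
```

```text
M_hinge 0.128 ang 0.91 [np.float64(-0.6), np.float64(-1.34), np.float64(0.02)] [np.float64(0.5482), np.float64(0.0232), np.float64(0.1959)]
M_hinge 0.083 ang 0.9 [np.float64(-0.67), np.float64(-1.12), np.float64(0.02)] [np.float64(0.5482), np.float64(0.0232), np.float64(0.1959)]
M_hinge -0.04 ang 0.9 [np.float64(-1.1), np.float64(-0.3), np.float64(0.02)] [np.float64(0.5482), np.float64(0.0232), np.float64(0.1959)]
M_hinge 0.098 ang 0.9 [np.float64(-1.79), np.float64(-1.73), np.float64(0.41)] [np.float64(0.5482), np.float64(0.0248), np.float64(0.196)]
M_hinge 0.087 ang 0.91 [np.float64(-1.13), np.float64(-0.94), np.float64(-0.26)] [np.float64(0.5482), np.float64(0.0248), np.float64(0.196)]
M_hinge 0.075 ang 0.9 [np.float64(-0.76), np.float64(-1.27), np.float64(0.51)] [np.float64(0.5482), np.float64(0.0248), np.float64(0.1959)]
M_hinge 0.182 ang 0.9 [np.float64(-0.94), np.float64(-2.22), np.float64(0.74)] [np.float64(0.5482), np.float64(0.0248), np.float64(0.1959)]
```

```bash

python3 -m inch '[{"claw":0,"tx":0,"ty":-0.0003,"tz":0,"ax":0,"ay":0,"az":0},{"claw":0,"tx":0,"ty":-0.0006,"tz":0,"ax":0,"ay":0,"az":0},{"claw":0,"tx":0,"ty":-0.0009,"tz":0,"ax":0,"ay":0,"az":0},{"claw":0,"tx":0,"ty":-0.0012,"tz":0,"ax":0,"ay":0,"az":0},{"claw":0,"tx":0,"ty":-0.0015,"tz":0,"ax":0,"ay":0,"az":0}]'>/dev/null; python3 mz.py
python3 -m inch '[{"claw":0,"tx":0,"ty":-0.0003,"tz":0,"ax":0,"ay":0,"az":0},{"claw":0,"tx":0,"ty":-0.0006,"tz":0,"ax":0,"ay":0,"az":0},{"claw":0,"tx":0,"ty":-0.0009,"tz":0,"ax":0,"ay":0,"az":0},{"claw":0,"tx":0,"ty":-0.0012,"tz":0,"ax":0,"ay":0,"az":0},{"claw":0,"tx":0,"ty":-0.0015,"tz":0,"ax":0,"ay":0,"az":0}]'>/dev/null; python3 mz.py
python3 -m inch '[{"claw":0,"tx":0,"ty":-0.0005,"tz":0,"ax":0,"ay":0,"az":0},{"claw":0,"tx":0,"ty":-0.001,"tz":0,"ax":0,"ay":0,"az":0},{"claw":0,"tx":0,"ty":-0.0015,"tz":0,"ax":0,"ay":0,"az":0},{"claw":0,"tx":0,"ty":-0.002,"tz":0,"ax":0,"ay":0,"az":0},{"claw":0,"tx":0,"ty":-0.003,"tz":0,"ax":0,"ay":0,"az":0}]'>/dev/null; python3 mz.py
python3 -m inch '[{"claw":0,"tx":0,"ty":-0.005,"tz":0,"ax":0,"ay":0,"az":0},{"claw":0,"tx":0,"ty":-0.015,"tz":0,"ax":0,"ay":0,"az":0},{"claw":0,"tx":0,"ty":-0.03,"tz":0.01,"ax":0,"ay":0,"az":0},{"claw":0,"tx":-0.01,"ty":-0.04,"tz":0.035,"ax":0,"ay":0,"az":0},{"claw":0,"tx":-0.02,"ty":-0.05,"tz":0.06,"ax":0,"ay":0,"az":0}]'
python3 - <<'E'
from h import *
for n in ('wrist','top','side'):
    cv2.imwrite(f'pics/{n}23.png',robot.grab_frame(n)[:,:,::-1])
crop('pics/side23.png',220,120,160,130,5,'pics/s23c.png')
E
```

```text
M_hinge -0.012 ang 0.91 [np.float64(-0.06), np.float64(-0.03), np.float64(-0.61)] [np.float64(0.5484), np.float64(0.0235), np.float64(0.196)]
M_hinge -0.04 ang 0.91 [np.float64(0.69), np.float64(0.09), np.float64(0.11)] [np.float64(0.5483), np.float64(0.0218), np.float64(0.196)]
M_hinge -0.03 ang 0.91 [np.float64(0.18), np.float64(0.63), np.float64(1.2)] [np.float64(0.5482), np.float64(0.0188), np.float64(0.1959)]
t: 26.18
tool_pos: [0.5275, -0.0326, 0.2556]
ee_rot: [0.007, 1.0, 0.008, 0.001]
ft_force: [0.9, -0.3, 0.6]
finger_gap: 0.001
```

View pics/wrist23.png

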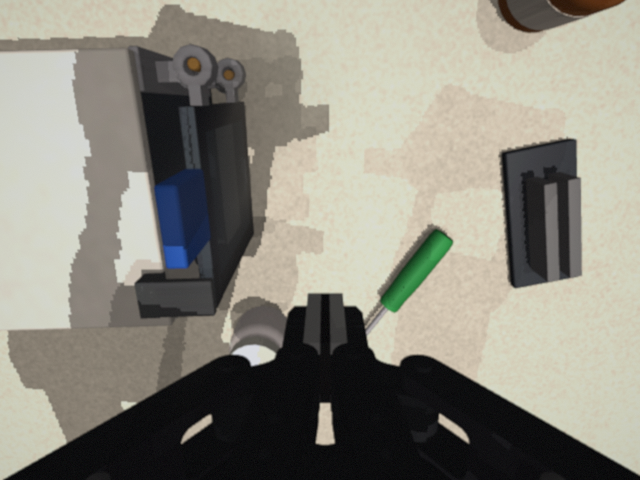

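View pics/s23c.png

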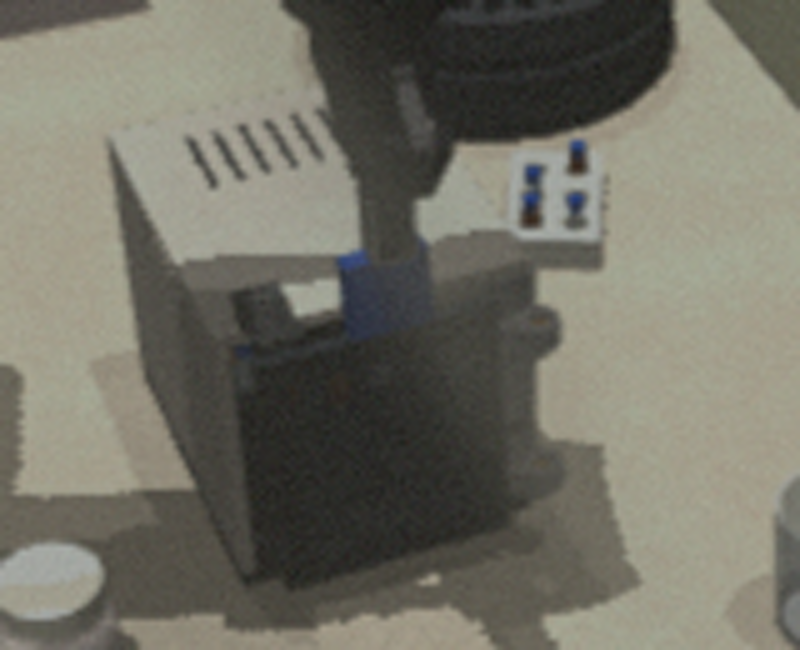

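```bash

python3 -m inch '[{"claw":0,"tx":-0.01,"ty":0,"tz":0.03,"ax":0,"ay":0,"az":0},{"claw":0,"tx":-0.02,"ty":0.015,"tz":0.05,"ax":0,"ay":0,"az":0},{"claw":0,"tx":-0.035,"ty":0.04,"tz":0.05,"ax":0,"ay":0,"az":0},{"claw":0,"tx":-0.042,"ty":0.065,"tz":0.05,"ax":0,"ay":0,"az":0},{"claw":0,"tx":-0.042,"ty":0.075,"tz":0.05,"ax":0,"ay":0,"az":0}]'
python3 -m inch '[{"claw":0,"tx":0,"ty":0,"tz":0,"ax":0,"ay":0,"az":0},{"claw":0,"tx":0,"ty":0,"tz":0,"ax":0,"ay":0,"az":0},{"claw":0,"tx":0,"ty":0,"tz":0,"ax":0,"ay":0,"az":0}]'
python3 - <<'E'
from h import *
c=robot.calibration('wrist');im=robot.grab_frame('wrist');cv2.imwrite('pics/w24.png',im[:,:,::-1]);import pickle;pickle.dump((c,robot.read_state()),open('c24.pkl','wb'))
crop('pics/w24.png',250,0,110,250,3.2,'pics/w24c.png')
E
```

```text
t: 26.75
tool_pos: [0.4849, 0.0459, 0.3056]
ee_rot: [0.007, 1.0, 0.009, 0.002]
ft_force: [0.9, 0.7, 0.8]
finger_gap: 0.002
t: 27.0
tool_pos: [0.4866, 0.0429, 0.3052]
ee_rot: [0.008, 1.0, 0.008, 0.002]
ft_force: [-0.1, 0.1, 0.5]
finger_gap: -0.002
```

View pics/w24c.png

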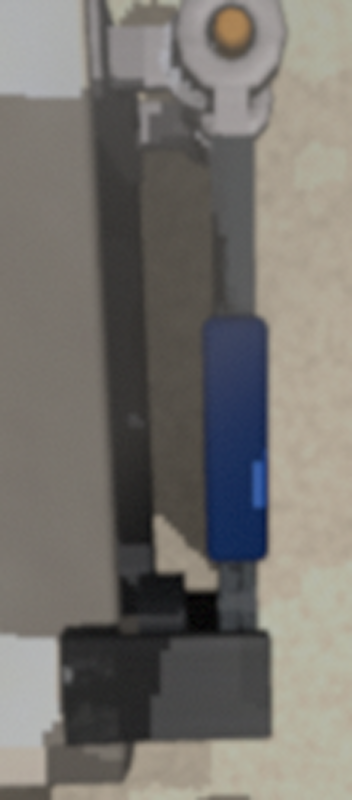

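```bash

python3 -m inch '[{"claw":0,"tx":-0.02,"ty":-0.02,"tz":0.02,"ax":0,"ay":0,"az":0},{"claw":0,"tx":-0.05,"ty":-0.04,"tz":0.03,"ax":0,"ay":0,"az":0},{"claw":0,"tx":-0.075,"ty":-0.06,"tz":0.03,"ax":0,"ay":0,"az":0},{"claw":0,"tx":-0.085,"ty":-0.07,"tz":0.03,"ax":0,"ay":0,"az":0},{"claw":0,"tx":-0.085,"ty":-0.07,"tz":0.03,"ax":0,"ay":0,"az":0}]'
python3 -m inch '[{"claw":0,"tx":0,"ty":0,"tz":0,"ax":0,"ay":0,"az":0},{"claw":0,"tx":0,"ty":0,"tz":0,"ax":0,"ay":0,"az":0},{"claw":0,"tx":0,"ty":0,"tz":0,"ax":0,"ay":0,"az":0}]'
python3 - <<'E'
from h import *
cv2.imwrite('pics/top25.png',robot.grab_frame('top')[:,:,::-1])
cv2.imwrite('pics/side25.png',robot.grab_frame('side')[:,:,::-1])
crop('pics/side25.png',220,120,160,130,5,'pics/s25c.png')
E
```

```text
t: 27.47
tool_pos: [0.3998, -0.0284, 0.3364]
ee_rot: [0.008, 1.0, 0.006, 0.002]
ft_force: [0.7, -0.8, 0.4]
finger_gap: -0.001
t: 27.72
tool_pos: [0.4019, -0.0261, 0.3356]
ee_rot: [0.007, 1.0, 0.008, 0.002]
ft_force: [-1.2, 0.1, -0.0]
finger_gap: -0.001
```

View pics/top25.png

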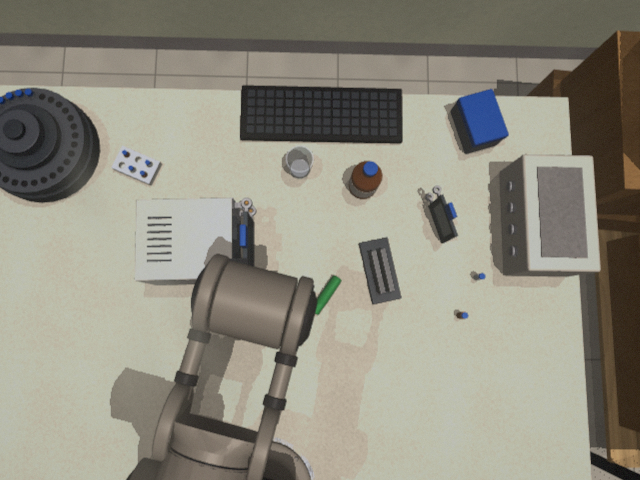

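View pics/s25c.png

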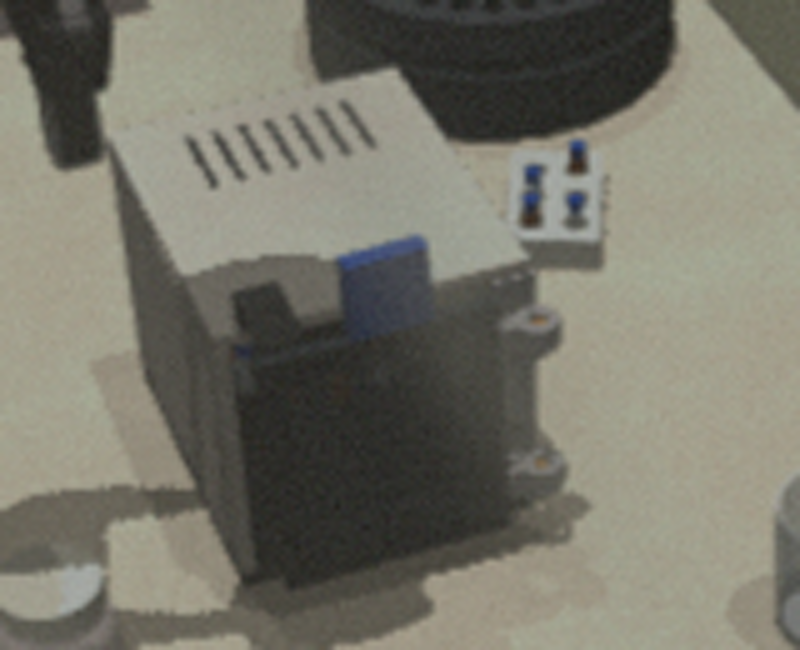

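```bash
python3 -c "
from cell import robot
print(robot.sign_off())"
```

```text
the job is handed in; nothing more can be done
None
```

The door is hung on both pins, fully down and shut, and I handed the job in at about 28 s with the gripper clear of everything.

- **Hanging:** I gripped the larger door, the one in the stand, by its blue grip. I corrected a lean of about 1° in the grip and lined the bores up with the real pin axis, which the wrist camera showed about 5.5 mm off nominal. With the door about 90° open I lowered it in small steps. There was no tip contact, and the door's weight came off gently at the expected seated height.
- **Shutting:** I swung the door until I felt the bumper, eased off and let go. It then came back about 4–5 mm off the bumper. A first push to correct this missed because the fingers passed over the grip. A second push with the closed fingers seated it against the bumper, and I withdrew slowly.
- **Last checks:** The final side view shows both pins inside their knuckles and the door under the keeper. In the last wrist view, just before I pulled the arm away, the door was within about 1 mm of the bumper tip, so I can't tell touching from a hairline gap. Side forces while swinging stayed around 5 N. The bystanders in view look unmoved. The capjar was hidden by the arm in the last top view, and the side view shows it still standing.

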